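# Turn the case cover over against the socket rail

## Robot

A 6-joint arm with a two-finger parallel gripper is mounted at the origin on the work surface. World frame = base frame: x ahead of the robot, y to its left, z up, the work surface at z = 0. Lengths are in m, angles in rad, forces in N, time in s.
With the tool pointing down it reaches from about 0.375 to 0.975 m from the base axis. Payload 3.8 kg.
Tool frame: the origin (TCP) lies on the centre line of the jaws, within the pads' length; the fingertips stand 14 mm ahead of it and the grasp point (between the pads) lies 5 mm behind it; z points along the fingers, x is the direction in which the jaws open and shut, and the axes are right-handed (so a half turn about z gives the same grasp; the last joint's range is limited). The gripper opens to 85 mm and grips with 20 to 120 N. Pads are 22 mm wide; open, the fingers measure 114 mm over their backs; the gripper's body (76 mm by 85 mm) begins 54 mm behind the grasp point. The pads swing forward as they close: fully open they stand 13 mm farther back than shut.
Start: joints at [-1.259, 0.264, 1.604, -0, 1.274, -0.037], TCP at [0.231, -0.634, 0.245] pointing down, gripper open.
Joint ranges: [-2.63, 2.63], [-0.94, 2.18], [0.31, 2.57], [-1.31, 4.45], [0, 2.66], [-2.55, 2.55]. Speed limits (rad/s): [2.57, 2.57, 3.14, 3.14, 3.14, 3.14].

## Interface

Orientations are given as a rotation vector (axis times angle).
In Python, from workcell import bot gives the robot as it stands. The module is installed in compiled form; this text tells all that it offers.
- The arm moves only by the tool arm_command, never from a script. Its argument "steps" is one flat list of numbers, 7 for each row, row after row: the shift along the tool's x, y, z in units of 30 mm (1.0 is 30 mm), then the turn, a rotation vector about the tool's x, y, z in units of 6 degrees (1.0 is 6 degrees), then the opening, from 0 (shut) to 1 (fully open). In form: [tx, ty, tz, ax, ay, az, fingers, tx, ty, tz, ax, ay, az, fingers, ...]. A call has 1 to 10 rows; each row shifts and turns the commanded pose from where the row before left it, along the tool's axes as they then stand; what a row does not reach is not made up. A row lasts 1/8 s, in which the tool goes at most 62.5 mm and 10.7 degrees, less where a joint would pass 70% of its speed; a pose out of reach is approached as far as the arm can. A call is refused whole if a number of a shift passes 1 or a number of a turn 1, either way. A call with a gripper value outside its range is refused whole. The fingers move at their own pace and stop on an object; "squeeze" is the grip in N (left out, the last holds). Time passes only in rows, so rows that do not move let the fingers close. It gives the time, the measured TCP pose, the force and the opening at its end, in the units of the state.
- bot.read_state(): the state, without advancing time (a new reading comes with each control period).
- bot.read_camera(name): name is "scene" or "top" or "wrist"; returns a dict with "img" (400x640x3 uint8, red, green, blue), "camera_matrix" (3x3 intrinsics, pixels), "pose" (4x4, takes a point from camera to world coordinates); the wrist camera has in their place "T_tool_cam" (4x4, takes a point from camera to tool coordinates, whose origin is the TCP and whose axes are the tool frame's). Camera axes: x right, y down, z forward; pixel columns grow to the right and rows downward; lengths in m; the calibration is good to about 2 mm. A picture is of the moment at which its call begins: read the wrist's pose just before it. There is no depth.
- bot.finish_job(): hands the job in, once; it reports no verdict.
The state is a dict: "time": time; "q": joint angles; "joint_vel": joint speeds; "joint_torque": joint torques, N m; "tool_pos": TCP position; "tcp_rot": TCP orientation; "wrist_force": force on the tool from outside, world axes, zero at the start; "torque": the same for the moment, N m; "width": opening from 0.0 (shut) to 1.0 (fully open).
Only numpy, scipy, OpenCV 4.12 (cv2) and the standard library are available. Lean on these libraries where they do the work, as an engineer would, in place of code of your own. Each camera call takes 0.05 s, during which the arm holds its last target.

## Task

Turn the cast-metal case cover over so that its inside, with the raised rim, faces up: push it up to the socket rail, lever it up on edge until it stands against the rail, then lower it over gently, without letting it fall, so that it ends up lying flat on the bench in front of the rail. Leave the other things on the bench where they are, and let go of the cover.

Things in the scene. Friction and masses are not known exactly. Their poses are not given: they have to be found in the camera images.
- lid_center (a point): Centre (half-way up) of the bare cast-aluminium case cover, about 0.5 kg, 20 mm high in all: a plate 180 mm (x) by 140 mm (y) by 8 mm with an open rim 12 mm deep on its inside. At the start it lies on its rim, so its edges overhang the bench with a 12 mm gap below. z points from the inside to the smooth outside: up at the start, down when turned over. Its x starts roughly along the rail's x.
- lid_rim (a point): The same cover: centre of its rim's free edge, 10 mm from lid_center along the cover's -z. The rim is a rectangle 150 x 110 mm outside and 138 x 98 mm inside (walls 6 mm thick), set in 15 mm from the plate's edges all round.
- rail: Socket rail: a low aluminium profile screwed to the bench, 392 mm long, 75 mm high, 70 mm deep, sockets on its flat top. Origin: middle of the lower edge of its front face; x runs along it, y from its front to its back, z up. The plain front face looks towards -y, where the cover lies, and leans back 12 degrees: a cover stood on a long edge against it stays leaning there, about 60 mm higher than the rail.
- rail_top (a point): Middle of the top edge of the rail's front face: 75 mm above the bench and 16 mm further back (rail's +y) than its lower edge.
- case_center (a point): bystander, to be left alone: the open cast case that the cover belongs to, 130 x 180 x 60 mm; its centre
- spool_center (a point): bystander, to be left alone: reel of solder standing on end, 60 mm in diameter, 50 mm high; its centre
- cutters_center (a point): bystander, to be left alone: side cutters lying flat behind the rail, 145 mm long, 17 mm high; their centre
- screwdriver_center (a point): bystander, to be left alone: screwdriver lying flat, 170 mm long; its centre
- meter_center (a point): bystander, to be left alone: hand-held multimeter lying on its back, 150 x 76 x 34 mm; its centre
- tin_center (a point): bystander, to be left alone: round tin of brass wool behind the rail, 80 mm in diameter, 49 mm high; its centre
Mind the look-alikes: they are no part of the job. Of the things that look like the part that bears lid_center, the larger one is meant.

How it is judged:
By the outcome, as a careful person would: the job done as asked, in the order asked, and still so for the second after the job is handed in, with the robot touching nothing.
It also fails if it takes over 72 s, if anything falls off the work surface, if the arm or the gripper's body presses on something with over 40 N, if the wrist force passes 120 N, or if a joint passes its speed limit or range.

## Working session

There is one attempt and no reset: what is moved stays moved. The work goes in short steps, Python scripts to look and compute and a tool call to move; the robot and the scene stay as the last step left them, time stands still between calls to the robot, and variables do not carry over. Pictures are saved under pics/ and viewed, and the job is handed in when it is done.

Besides the shell and the picture viewer there is one more tool, called after "Call:" by a JSON object that holds its "op" and its "data", one argument or row to a line. arm_command: Moves the arm, as the interface text tells. Its arguments: {"type":"object","properties":{"steps":{"type":"array","items":{"type":"number"}},"squeeze":{"type":"number"}},"required":["steps"]}

```bash
mkdir -p pics; cat > h.py <<'E'
import numpy as np, cv2
from workcell import bot
from scipy.spatial.transform import Rotation as R
def snap(n,f):
    d=bot.read_camera(n); cv2.imwrite('pics/'+f+'.png',d['img'][:,:,::-1]); np.savez('pics/'+f+'.npz',**d); return d
def cast(d,u,v,z,T=None):
    K=d['camera_matrix']; P=d['pose'] if T is None else T
    r=P[:3,:3]@np.linalg.solve(K,[u,v,1.]); o=P[:3,3]
    return o+r*(z-o[2])/r[2]
def proj(d,p,T=None):
    P=d['pose'] if T is None else T
    c=P[:3,:3].T@(np.asarray(p,float)-P[:3,3]); u=d['camera_matrix']@c; return u[:2]/u[2]
def load(f): return dict(np.load('pics/'+f+'.npz'))
def tool():
    s=bot.read_state(); T=np.eye(4); T[:3,:3]=R.from_rotvec(s['tcp_rot']).as_matrix(); T[:3,3]=s['tool_pos']; return T
E
python3 - <<'E'
from h import *
s=bot.read_state();print({k:np.round(v,3) for k,v in s.items()})
for n in('scene','top','wrist'):
    d=snap(n,n+'0'); print(n,d['camera_matrix'].round(1).tolist(), d.get('pose',d.get('T_tool_cam')).round(3).tolist())
E
```

```text
{'time': np.float64(0.0), 'q': array([-1.259,  0.265,  1.605,  0.   ,  1.274, -0.037]), 'joint_vel': array([-0.   , -0.001,  0.001,  0.   , -0.   , -0.001]), 'joint_torque': array([ 1.0000e-03, -5.1511e+01, -3.6731e+01, -0.0000e+00,  1.3000e-02,
       -0.0000e+00]), 'tool_pos': array([ 0.23 , -0.634,  0.244]), 'tcp_rot': array([-2.572,  1.802,  0.003]), 'wrist_force': array([0.078, 0.262, 0.074]), 'torque': array([-0.013,  0.004, -0.018]), 'width': np.float64(0.999)}
scene [[504.8, 0.0, 321.6], [0.0, 504.8, 190.6], [0.0, 0.0, 1.0]] [[-0.876, 0.303, -0.374, 1.141], [0.482, 0.561, -0.673, 1.002], [0.006, -0.77, -0.638, 1.068], [0.0, 0.0, 0.0, 1.0]]
top [[448.2, 0.0, 314.4], [0.0, 448.2, 195.0], [0.0, 0.0, 1.0]] [[-0.011, -0.998, 0.055, 0.481], [-1.0, 0.01, -0.018, -0.045], [0.017, -0.055, -0.998, 1.394], [0.0, 0.0, 0.0, 1.0]]
wrist [[313.8, 0.0, 317.5], [0.0, 313.8, 198.9], [0.0, 0.0, 1.0]] [[1.0, -0.0, -0.0, 0.002], [0.0, 0.949, 0.315, -0.081], [0.0, -0.315, 0.949, -0.128], [0.0, 0.0, 0.0, 1.0]]
```

View pics/top0.png

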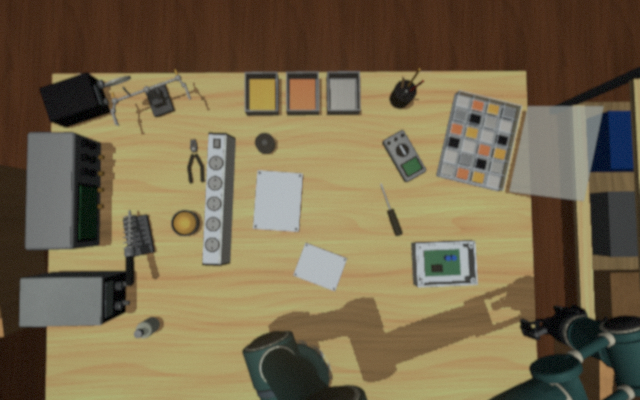

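View pics/scene0.png

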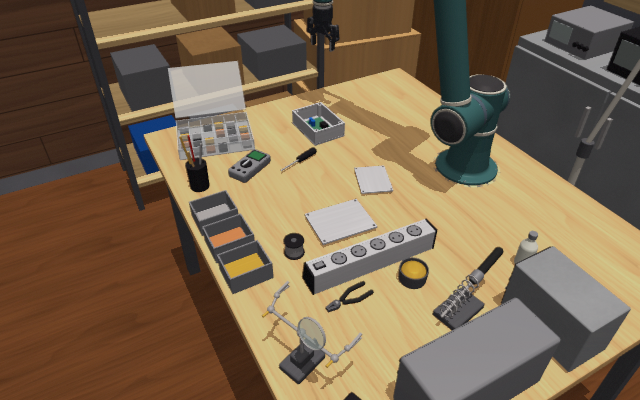

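View pics/wrist0.png

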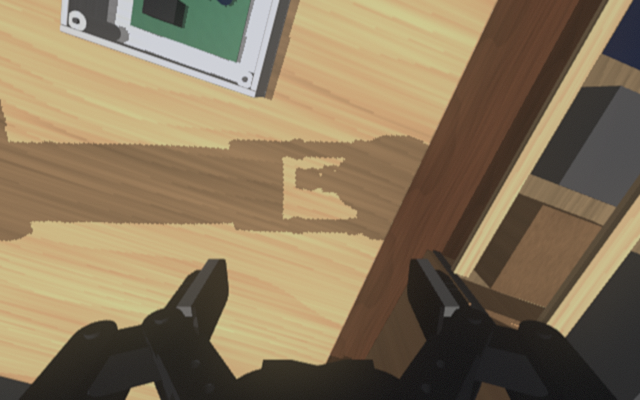

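The top view shows the rail at (218,200). There are two white plates: the larger at (278,201) and a smaller look-alike at (321,267). The open case with the white rim at (445,263) could also be confused with them. I take the larger plate at (278,201). Next I measure it and crop to check.

```bash
cat > m.py <<'E'
from h import *
d=load('top0'); im=d['img'].astype(int)
hsv=cv2.cvtColor(d['img'],cv2.COLOR_RGB2HSV)
m=((hsv[...,1]<60)&(hsv[...,2]>110)).astype(np.uint8)
cs,_=cv2.findContours(m,cv2.RETR_EXTERNAL,cv2.CHAIN_APPROX_NONE)
for c in cs:
    a=cv2.contourArea(c)
    if a<800: continue
    r=cv2.minAreaRect(c)
    print(a,np.round(r[0],1),np.round(r[1],1),r[2])
    z=0.075 if 200<r[0][0]<240 and 120<r[0][1]<270 else 0.02
    b=cv2.boxPoints(r); P=np.array([cast(d,u,v,z) for u,v in b]); print(P.round(4).tolist(), 'c',P.mean(0).round(4),'sides',np.linalg.norm(P[1]-P[0]).round(4),np.linalg.norm(P[2]-P[1]).round(4))
cv2.imwrite('pics/crop0.png',cv2.resize(d['img'][120:300,180:360,::-1],None,fx=3.2,fy=3.2,interpolation=cv2.INTER_CUBIC))
s=load('scene0');cv2.imwrite('pics/crop0s.png',cv2.resize(s['img'][150:310,270:470,::-1],None,fx=3.6,fy=3.6,interpolation=cv2.INTER_CUBIC))
E
python3 m.py
```

```text
3613.5 [ 60.  301.5] [47. 80.] 90.0
[[0.3157, 0.8185, 0.02], [0.3125, 0.58, 0.02], [0.1727, 0.5779, 0.02], [0.1763, 0.8151, 0.02]] c [0.2443 0.6979 0.02  ] sides 0.2386 0.1397
1565.5 [319.7 266.4] [45.7 36.1] 20.85445785522461
[[0.3132, 0.0017, 0.02], [0.4149, -0.0384, 0.02], [0.3638, -0.1683, 0.02], [0.2624, -0.1276, 0.02]] c [ 0.3386 -0.0831  0.02  ] sides 0.1093 0.1395
2676.5 [446.  263.4] [45.5 61.2] 87.51044464111328
[[0.409, -0.3741, 0.02], [0.4149, -0.563, 0.02], [0.2764, -0.5648, 0.02], [0.271, -0.3769, 0.02]] c [ 0.3428 -0.4697  0.02  ] sides 0.189 0.1385
2681.0 [277.4 200.6] [47.1 59.4] 4.085616588592529
[[0.4558, 0.1228, 0.02], [0.6374, 0.1091, 0.02], [0.6256, -0.0351, 0.02], [0.444, -0.0203, 0.02]] c [0.5407 0.0441 0.02  ] sides 0.182 0.1447
2358.0 [214.  198.7] [ 19.5 129.5] 2.6025619506835938
[[0.3588, 0.2629, 0.075], [0.7388, 0.2465, 0.075], [0.7357, 0.1892, 0.075], [0.3555, 0.2065, 0.075]] c [0.5472 0.2263 0.075 ] sides 0.3803 0.0574
4584.5 [ 49.1 189.6] [ 43.1 113.6] 1.0416268110275269
[[0.4113, 0.8014, 0.02], [0.7572, 0.8034, 0.02], [0.7537, 0.6727, 0.02], [0.4074, 0.6726, 0.02]] c [0.5824 0.7375 0.02  ] sides 0.3459 0.1307
6661.5 [556.  148.6] [ 75.5 101.6] 11.309932708740234
[[0.5626, -0.6717, 0.02], [0.8748, -0.7457, 0.02], [0.8262, -0.9783, 0.02], [0.5142, -0.9012, 0.02]] c [ 0.6944 -0.8242  0.02  ] sides 0.3209 0.2376
4863.0 [478.9 140.8] [69.  89.8] 12.804266929626465
[[0.6086, -0.4438, 0.02], [0.8828, -0.5136, 0.02], [0.8329, -0.724, 0.02], [0.5591, -0.6517, 0.02]] c [ 0.7208 -0.5833  0.02  ] sides 0.283 0.2162
```

```bash
sleep 1; ls pics
```

```text
crop0.png
crop0s.png
scene0.npz
scene0.png
top0.npz
top0.png
wrist0.npz
wrist0.png
```

View pics/crop0.png

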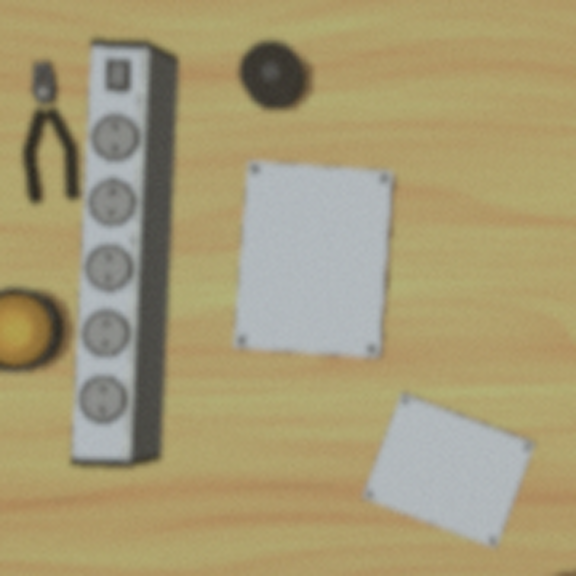

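View pics/crop0s.png

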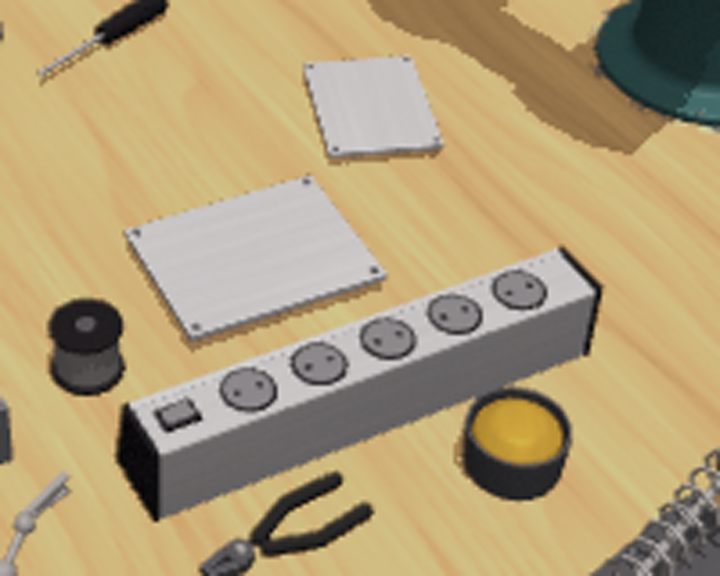

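The crop confirms it. The larger plate at (278,201) measures 182 x 145 mm. The smaller one at (321,267) is about 140 x 109 mm and is the look-alike. Next, the rail edges and the other things nearby.

```bash
cat > m2.py <<'E'
from h import *
d=load('top0'); im=d['img']; g=cv2.cvtColor(im,cv2.COLOR_RGB2GRAY).astype(float)
sat=cv2.cvtColor(im,cv2.COLOR_RGB2HSV)[...,1].astype(float)
top=[];bot_=[]
for v in range(145,258,4):
    row=cv2.GaussianBlur(g,(1,5),0)[v]; s=cv2.GaussianBlur(sat,(1,5),0)[v]
    # top front edge: bright->dark between 218..235 ; bottom edge: dark->bright after
    gr=np.gradient(row); u1=220+np.argmin(gr[220:233]); 
    gs=np.gradient(s); u2=225+np.argmax(gs[225:242])
    def sub(a,u): 
        y0,y1,y2=a[u-1],a[u],a[u+1]; return u+0.5*(y0-y2)/(y0-2*y1+y2+1e-9)
    top.append(cast(d,sub(gr,u1),v,0.075)); bot_.append(cast(d,sub(gs,u2),v,0.0))
for n,P in(('top',top),('bot',bot_)):
    P=np.array(P); 
    for _ in range(3):
        k=np.polyfit(P[:,0],P[:,1],1); r=P[:,1]-np.polyval(k,P[:,0]); P=P[abs(r)<max(1.5*r.std(),.001)]
    print(n,'angle',np.degrees(np.arctan(k[0])),'y at .54',np.polyval(k,.54),len(P),r.std())
# scene view checks
s=load('scene0'); 
for nm,(u,v) in {'lidTL':(127,232),'lidTR':(309,178),'lidBR':(385,274),'lidBL':(190,337)}.items():
    print(nm,cast(s,270+u/3.6,150+v/3.6,.02).round(4))
for nm,(u,v) in {'railtopR':(562,250),'railtopL':(127,405)}.items(): print(nm,cast(s,270+u/3.6,150+v/3.6,.075).round(4))
print('spool',cast(d,265,143,.05),'driver',cast(d,383,187,0),cast(d,398,233,0))
E
python3 m2.py
```

```text
top angle -2.5735312659684673 y at .54 0.19888359899325325 29 0.000315243211744337
bot angle -2.5805636434067716 y at .54 0.18673798902169975 29 0.00024644762500182813
lidTL [ 0.6252 -0.0281  0.02  ]
lidTR [ 0.4507 -0.0144  0.02  ]
lidBR [0.4598 0.1205 0.02  ]
lidBL [0.6382 0.1071 0.02  ]
railtopR [0.3549 0.2113 0.075 ]
railtopL [0.7385 0.1927 0.075 ]
spool [0.71337572 0.07849984 0.05      ] driver [ 0.58030459 -0.28439712  0.        ] [ 0.43642829 -0.32835145  0.        ]
```

```bash
python3 - <<'E'
from h import *
d=load('wrist0'); cv2.imwrite('pics/fing.png',cv2.resize(d['img'][230:400,120:500,::-1],None,fx=2,fy=2))
E
```

```text
(no output)
```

View pics/fing.png

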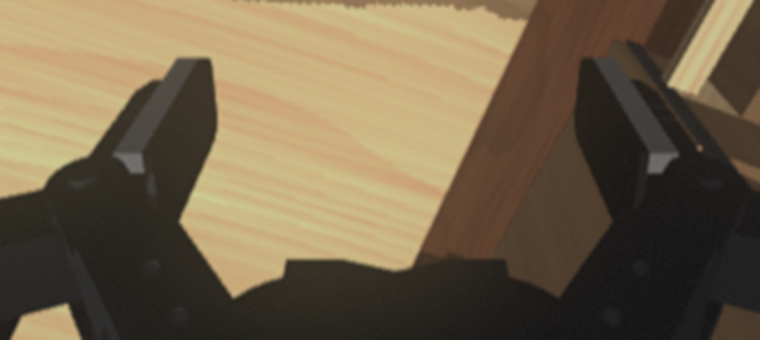

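```bash
cat > plan.py <<'E'
from h import *
import json,os
# rail frame (2D rail plane): angle, origin lower edge
A=np.radians(-2.58); O=np.array([0.54,0.1855,0.0])
RX=np.array([np.cos(A),np.sin(A),0]); RY=np.array([-np.sin(A),np.cos(A),0]); Z=np.array([0,0,1.])
def W(x,y,z): return O+x*RX+y*RY+z*Z
def Rl(p): p=np.asarray(p)-O; return np.array([p@RX,p@RY,p[2]])
def orient(th):  # th deg below horizontal, tool z toward rail +y, tool x down-back
    t=np.radians(th); z=np.cos(t)*RY-np.sin(t)*Z; x=-np.sin(t)*RY-np.cos(t)*Z
    return np.column_stack([x,np.cross(z,x),z])
def rows(T0,T1,N):
    r=R.from_matrix(T0[:3,:3].T@T1[:3,:3]).as_rotvec()/N
    M=sum((R.from_rotvec(r*k).as_matrix() for k in range(N)),np.zeros((3,3)))
    t=np.linalg.solve(M,T0[:3,:3].T@(T1[:3,3]-T0[:3,3]))
    return np.round(np.r_[t/0.030,np.degrees(r)/6],3)
def pose(Rm,p): T=np.eye(4);T[:3,:3]=Rm;T[:3,3]=p;return T
def step(T,row):
    D=pose(R.from_rotvec(np.radians(6)*np.array(row[3:6])).as_matrix(),0.03*np.array(row[:3])); return T@D
def say(T1,N,T0=None):
    T0=tool() if T0 is None else T0
    print(N,'rows of',rows(T0,T1,N).tolist())
def st():
    s=bot.read_state(); T=tool(); th=np.degrees(np.arctan2(-T[2,2],T[:3,2]@RY))
    print('t',round(float(s['time']),2),'rail',Rl(T[:3,3]).round(4),'th',th.round(2),'side',np.degrees(np.arcsin(T[:3,2]@RX)).round(2),'ydotz',T[2,1].round(3),'q',np.round(s['q'],2),'F',np.round(s['wrist_force'],1),'w',round(float(s['width']),3))
E
python3 - <<'E'
from plan import *
st(); lc=Rl([0.542,0.045,0.02]); print('lid c rail',lc)
xc=lc[0]
# pre pose: th 40, tip centre at y'=-0.27, z=.10
def tipT(th,x,y,z): Rm=orient(th); return pose(Rm,W(x,y,z)-0.014*Rm[:,2])
T1=tipT(60,xc,-0.30,0.16); say(T1,22); print(T1[:3,3])
T2=tipT(40,xc,-0.24,0.06); say(T2,6,T1)
E
```

```text
t 0.15 rail [-0.2723 -0.8324  0.2442] th 89.9 side -0.04 ydotz -0.0 q [-1.26  0.26  1.61 -0.    1.27 -0.04] F [-0.2 -0.2  0.5] w 0.997
lid c rail [ 0.00832248 -0.14026755  0.02      ]
22 rows of [-0.653, -0.579, 0.292, 0.045, -0.224, 0.167]
[ 0.53449466 -0.12156344  0.17212436]
6 rows of [0.111, -0.0, 0.647, -0.0, -0.556, -0.0]
```

Call:
{"op": "arm_command", "data": {
  "steps": [-0.653,-0.579,0.292,0.045,-0.224,0.167,0,-0.653,-0.579,0.292,0.045,-0.224,0.167,0,-0.653,-0.579,0.292,0.045,-0.224,0.167,0,-0.653,-0.579,0.292,0.045,-0.224,0.167,0,-0.653,-0.579,0.292,0.045,-0.224,0.167,0,-0.653,-0.579,0.292,0.045,-0.224,0.167,0,-0.653,-0.579,0.292,0.045,-0.224,0.167,0,-0.653,-0.579,0.292,0.045,-0.224,0.167,0,-0.653,-0.579,0.292,0.045,-0.224,0.167,0,-0.653,-0.579,0.292,0.045,-0.224,0.167,0]
}}

```text
time: 1.4
tool_pos: [0.3452, -0.3909, 0.1813]
tcp_rot: [-2.264, 1.904, 0.247]
wrist_force: [-0.6, -0.8, -0.2]
width: -0.005
```

```bash
python3 -c "
from plan import *
st()"
```

```text
t 1.4 rail [-0.1687 -0.5846  0.1813] th 76.32 side -1.48 ydotz -0.026 q [-0.97  0.15  1.88  0.13  1.32  0.38] F [-0.6 -0.8 -0.2] w -0.005
```

Call:
{"op": "arm_command", "data": {
  "steps": [-0.653,-0.579,0.292,0.045,-0.224,0.167,0,-0.653,-0.579,0.292,0.045,-0.224,0.167,0,-0.653,-0.579,0.292,0.045,-0.224,0.167,0,-0.653,-0.579,0.292,0.045,-0.224,0.167,0,-0.653,-0.579,0.292,0.045,-0.224,0.167,0,-0.653,-0.579,0.292,0.045,-0.224,0.167,0,-0.653,-0.579,0.292,0.045,-0.224,0.167,0,-0.653,-0.579,0.292,0.045,-0.224,0.167,0,-0.653,-0.579,0.292,0.045,-0.224,0.167,0,-0.653,-0.579,0.292,0.045,-0.224,0.167,0]
}}

```text
time: 2.65
tool_pos: [0.4996, -0.1633, 0.1692]
tcp_rot: [-1.943, 1.96, 0.463]
wrist_force: [-0.4, 0.2, 0.1]
width: 0.002
```

```bash
python3 -c "
from plan import *
st()
xc=.0083
def tipT(th,x,y,z): Rm=orient(th); return pose(Rm,W(x,y,z)-0.014*Rm[:,2])
say(tipT(40,xc,-.24,.05),8)
say(tipT(40,xc,-.24,.05),10)
say(tipT(40,xc,-.232,.015),2,tipT(40,xc,-.24,.05))
"
```

```text
t 2.65 rail [-0.0247 -0.3503  0.1692] th 62.68 side -0.48 ydotz -0.008 q [-0.61  0.2   1.91  0.4   1.34  0.81] F [-0.4  0.2  0.1] w 0.002
8 rows of [-0.05, -0.142, 0.62, 0.018, -0.472, 0.039]
10 rows of [-0.038, -0.113, 0.496, 0.014, -0.378, 0.031]
2 rows of [0.361, 0.0, 0.477, 0.0, 0.0, 0.0]
```

Call:
{"op": "arm_command", "data": {
  "steps": [-0.05,-0.142,0.62,0.018,-0.472,0.039,0,-0.05,-0.142,0.62,0.018,-0.472,0.039,0,-0.05,-0.142,0.62,0.018,-0.472,0.039,0,-0.05,-0.142,0.62,0.018,-0.472,0.039,0,-0.05,-0.142,0.62,0.018,-0.472,0.039,0,-0.05,-0.142,0.62,0.018,-0.472,0.039,0,-0.05,-0.142,0.62,0.018,-0.472,0.039,0,-0.05,-0.142,0.62,0.018,-0.472,0.039,0,0,0,0,0,0,0,0]
}}

```text
time: 3.78
tool_pos: [0.5355, -0.0653, 0.0574]
tcp_rot: [-1.658, 1.735, 0.777]
wrist_force: [-0.3, 0.2, 0.1]
width: -0.004
```

```bash
python3 - <<'E'
from plan import *
st()
def tipT(th,x,y,z): Rm=orient(th); return pose(Rm,W(x,y,z)-0.014*Rm[:,2])
say(tipT(40,.0083,-.232,.015),2)
d=snap('wrist','w1'); snap('scene','s1')
E
```

```text
t 3.77 rail [ 0.0068 -0.2508  0.0574] th 39.98 side -0.16 ydotz 0.003 q [-0.59  0.5   1.93  0.74  1.34  0.61] F [-0.3  0.2  0.1] w -0.004
2 rows of [0.34, -0.027, 0.46, 0.014, 0.002, -0.009]
```

View pics/w1.png

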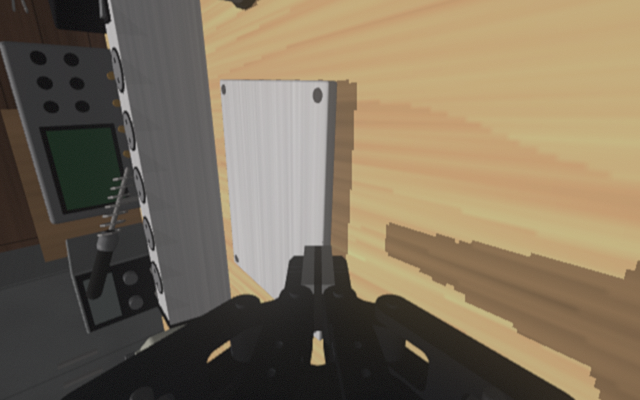

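View pics/s1.png

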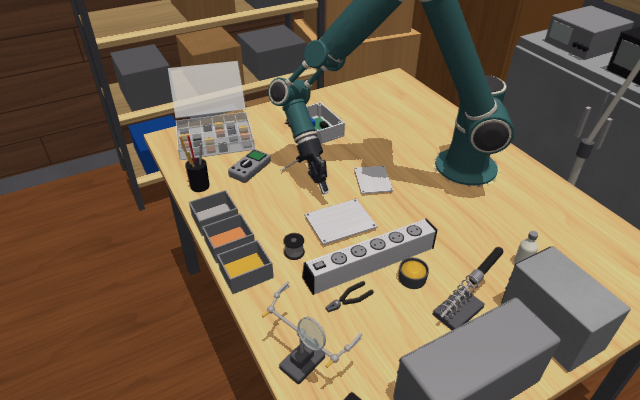

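The wrist view shows the tip at (317,248), just short of the cover's near edge at u≈330. It is centred along that edge, with the rail beyond. Next I lower and push.

Call:
{"op": "arm_command", "data": {
  "steps": [0.34,-0.027,0.46,0.014,0,-0.009,0,0.34,-0.027,0.46,0.014,0,-0.009,0,-0.32,0,0.383,0,0,0,0,-0.32,0,0.383,0,0,0,0,-0.32,0,0.383,0,0,0,0,-0.32,0,0.383,0,0,0,0,-0.16,0,0.19,0,0,0,0]
}}

```text
time: 4.75
tool_pos: [0.5419, 0.0102, 0.026]
tcp_rot: [-1.66, 1.732, 0.768]
wrist_force: [-0.1, -2.9, 1.7]
width: -0.001
```

```bash
python3 - <<'E'
from plan import *
st()
d=snap('wrist','w2'); snap('top','t2')
E
```

```text
t 4.75 rail [ 0.0097 -0.1751  0.026 ] th 40.06 side 0.15 ydotz -0.004 q [-0.48  0.51  2.    0.83  1.23  0.6 ] F [-0.1 -2.9  1.7] w -0.001
```

View pics/w2.png

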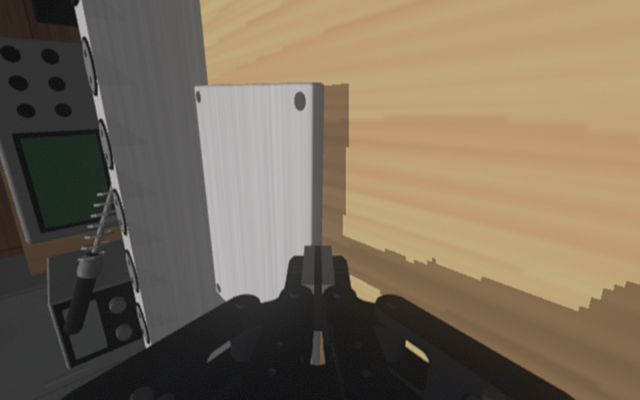

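Call:
{"op": "arm_command", "data": {
  "steps": [-0.21,0,0.255,0,0,0,0,-0.21,0,0.255,0,0,0,0,-0.06,0,0.077,0,0,0,0]
}}

```text
time: 5.22
tool_pos: [0.543, 0.0322, 0.0255]
tcp_rot: [-1.659, 1.732, 0.768]
wrist_force: [-1.2, -4.9, 2.5]
width: 0.004
```

```bash
python3 - <<'E'
from plan import *
st()
E
```

```text
t 5.22 rail [ 0.0099 -0.153   0.0255] th 40.04 side 0.17 ydotz -0.004 q [-0.44  0.5   2.02  0.86  1.21  0.61] F [-1.2 -4.9  2.5] w 0.004
```

Call:
{"op": "arm_command", "data": {
  "steps": [-0.064,0,0.077,0,0,0,0]
}}

```text
time: 5.35
tool_pos: [0.5434, 0.0339, 0.0254]
tcp_rot: [-1.66, 1.733, 0.766]
wrist_force: [-4.5, -15.4, 8.2]
width: -0.006
```

Call:
{"op": "arm_command", "data": {
  "steps": [-0.064,0,0.077,0,0,0,0]
}}

```text
time: 5.48
tool_pos: [0.5437, 0.0344, 0.0254]
tcp_rot: [-1.664, 1.734, 0.762]
wrist_force: [-8.9, -29.0, 14.2]
width: -0.0
```

The force rose to about 30 N, so the cover is against the rail. Backing off to look.

Call:
{"op": "arm_command", "data": {
  "steps": [0.25,0,-0.3,0,0,0,0,0,0,-1,0,0,0,0.35,0,0,-0.6,0,0.5,0,0.35,0,0,0,0,0.6,0,0.35,0,0,0,0,0.567,0,0.35]
}}

```text
time: 6.1
tool_pos: [0.5405, -0.0108, 0.056]
tcp_rot: [-1.771, 1.853, 0.639]
wrist_force: [-0.3, 0.2, -0.2]
width: 0.349
```

```bash
python3 - <<'E'
from plan import *
st()
d=snap('wrist','w3'); t=snap('top','t3'); sc=snap('scene','s3')
cv2.imwrite('pics/c3.png',np.hstack([cv2.resize(t['img'][120:300,190:350,::-1],None,fx=2.4,fy=2.4),cv2.resize(sc['img'][150:330,280:450,::-1],(408,432))]))
E
```

```text
t 6.1 rail [ 0.0094 -0.1961  0.056 ] th 50.13 side 0.19 ydotz -0.003 q [-0.44  0.38  2.01  0.7   1.17  0.75] F [-0.3  0.2 -0.2] w 0.349
```

View pics/c3.png

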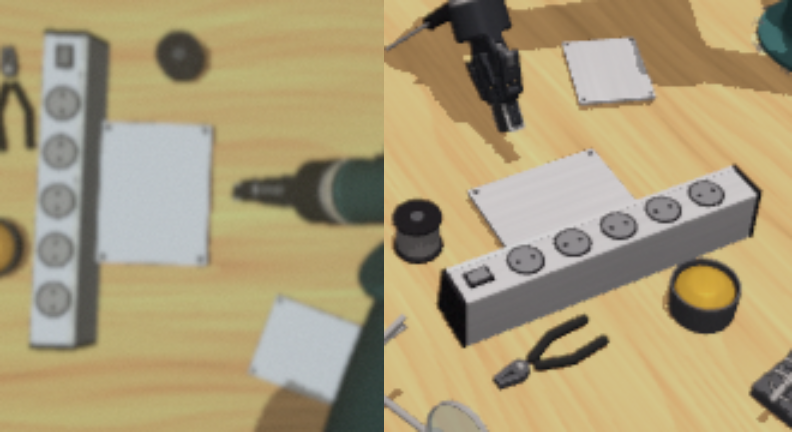

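View pics/w3.png

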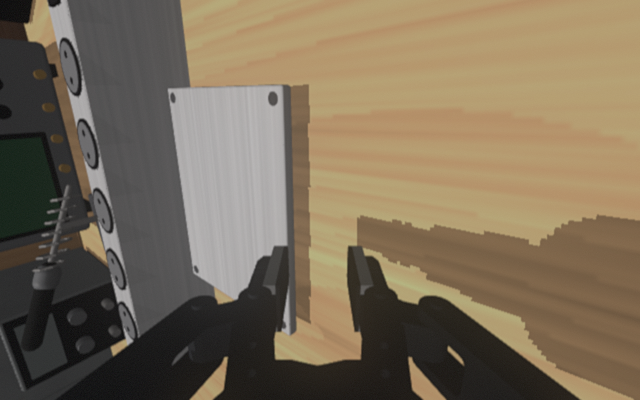

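```bash
cat > lev.py <<'E'
from plan import *
XC=0.0095
def lid2d(ph,f=0.0):
    """lid frame 2D: origin at near bottom(underside) edge; u along plate to far edge, n up (outside). returns B for tilt ph, resting on bench & touching rail"""
    t=np.radians(ph); u=np.array([np.cos(t),-np.sin(t)]); n=np.array([np.sin(t),np.cos(t)])
    pts={k:a*u+b*n for k,(a,b) in dict(Bn=(0,0),Tn=(0,.008),Bf=(.140,0),Tf=(.140,.008),Rf=(.125,-.012),Rn=(.015,-.012)).items()}
    zmin=min(p[1] for p in pts.values())
    off=max(p[0]-(p[1]-zmin)*np.tan(np.radians(12)) for p in pts.values() if p[1]-zmin<.075)
    return np.array([-off-f,-zmin]),u,n
def toolT(B,th,s,w,drop=0.,tip=.0135):
    """lower pad face through B, tip inner corner s beyond B along tool z; drop = shift away from the plate (along tool +x)"""
    t=np.radians(th); z=np.array([np.cos(t),-np.sin(t)]); x=np.array([-np.sin(t),-np.cos(t)])
    I=B+s*z+drop*x; P=I-tip*z-(w/2)*x
    return pose(orient(th),W(XC,P[0],P[1]))
E
python3 - <<'E'
from lev import *
d=load('t3')
for u,v in[(103,122),(212,125),(208,265),(97,262)]:
    print(Rl(cast(d,190+u/2.4,120+v/2.4,.02)).round(4))
for ph in range(0,103,10): print(ph,lid2d(ph)[0].round(4))
E
```

```text
[ 0.0934 -0.0013  0.02  ]
[ 0.0945 -0.1406  0.02  ]
[-0.0844 -0.1423  0.02  ]
[-0.0853 -0.0015  0.02  ]
0 [-0.1374  0.012 ]
10 [-0.1359  0.0335]
20 [-0.1314  0.054 ]
30 [-0.1232  0.0729]
40 [-0.1111  0.09  ]
50 [-0.095   0.1072]
60 [-0.0761  0.1212]
70 [-0.0548  0.1316]
80 [-0.0319  0.1379]
90 [-0.008  0.14 ]
100 [0.0164 0.1393]
```

```bash
python3 - <<'E'
from lev import *
w=load('w3')
cv2.imwrite('pics/w3c.png',cv2.resize(w['img'][60:340,160:400,::-1],None,fx=2.1,fy=2.1,interpolation=cv2.INTER_CUBIC))
T=tool()@w['T_tool_cam']
for u,v in[(287,90),(288,130),(290,180),(291,230),(170,90),(200,280)]: print(u,v,Rl(cast(w,u,v,.02,T)).round(4))
for y in (-.137,-.1415): print(y,[proj(w,W(x,y,.02),T).round(1).tolist() for x in(.09,.05,0)])
# rail top edge (pixel guess)
for y in (.016,.013): print('railtop',[proj(w,W(x,y,.075),T).round(1).tolist() for x in(.15,.09,.05)])
for y in (0,-.003): print('raillow',[proj(w,W(x,y,0),T).round(1).tolist() for x in(.15,.12,.105)])
E
```

```text
287 90 [ 0.0937 -0.1438  0.02  ]
288 130 [ 0.0712 -0.1437  0.02  ]
290 180 [ 0.0406 -0.1443  0.02  ]
291 230 [ 0.0065 -0.1441  0.02  ]
170 90 [ 0.095  -0.0044  0.02  ]
200 280 [-0.0857 -0.013   0.02  ]
-0.137 [[279.0, 96.8], [281.3, 163.6], [283.8, 236.1]]
-0.1415 [[284.4, 96.8], [286.4, 164.6], [288.5, 237.9]]
railtop [[67.3, 5.9], [86.7, 96.1], [98.1, 148.7]]
railtop [[68.5, 5.1], [88.0, 96.1], [99.4, 149.1]]
raillow [[181.4, 21.3], [186.0, 60.0], [188.2, 78.4]]
raillow [[183.2, 20.8], [187.8, 59.8], [189.9, 78.3]]
```

View pics/w3c.png

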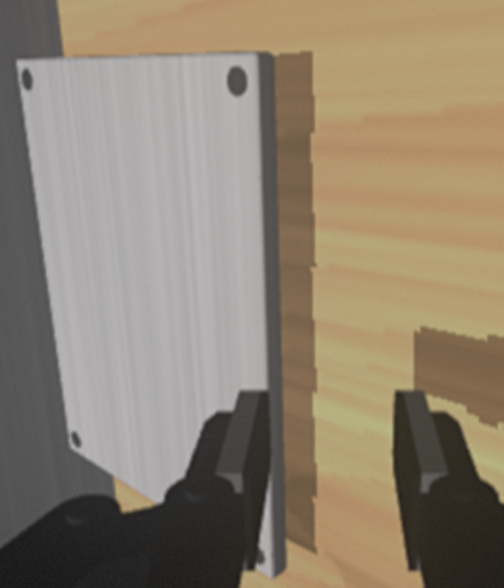

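```bash
sed -i 's/0.1855,0.0/0.1825,0.0/' plan.py; sed -i 's/^XC=.*/XC=0.0045/; s/tip=.0135/tip=.0125/' lev.py; cat > clr.py <<'E'
from lev import *
def clr(ph,th,s,w,drop=0):
    B,u,n=lid2d(ph); t=np.radians(th); z=np.array([np.cos(t),-np.sin(t)]); x=np.array([-np.sin(t),-np.cos(t)])
    I=B+s*z+drop*x; U=I-w*x
    return 'I z %.1f up-clear %.1f  wall gap %.1f'%(I[1]*1e3,((U-B)@n-.008)*1e3,(.015-(I-B)@u)*1e3)
E
python3 - <<'E'
from clr import *
for a in[(0,50,5.5,.0297,.001),(10,50,6,.0297),(20,50,7,.0255),(30,50,8,.021),(40,50,9,.017),(48,50,10,.0145),(48,50,12,.0145)]: print(a,clr(*a))
st()
B0=lid2d(0)[0]; print(B0)
seq=[(0,50,-14,.0297,.001),(0,50,5.5,.0297,.001),(10,50,6,.0297,0),(20,50,7,.0297,0),(30,50,8,.0255,0),(40,50,9,.0212,0),(48,50,11,.017,0)]
T0=tool()
for ph,th,s,w,dr in seq:
    T1=toolT(lid2d(ph)[0],th,s/1e3,w,dr); d=np.linalg.norm(T1[:3,3]-T0[:3,3]); print(ph,'dist %.1f'%(d*1e3)); say(T1,max(1,int(np.ceil(d/.008))),T0); T0=T1
E
```

```text
(0, 50, 5.5, 0.0297, 0.001) I z -4201.9 up-clear -4202.8  wall gap -3519.6
(10, 50, 6, 0.0297) I z -4562.7 up-clear -3842.0  wall gap -4581.3
(20, 50, 7, 0.0255) I z -5308.3 up-clear -3485.9  wall gap -6047.2
(30, 50, 8, 0.021) I z -6055.5 up-clear -2724.4  wall gap -7502.5
(40, 50, 9, 0.017) I z -6804.4 up-clear -1554.1  wall gap -8848.3
(48, 50, 10, 0.0145) I z -7556.4 up-clear -342.5  wall gap -9978.9
(48, 50, 12, 0.0145) I z -9088.5 up-clear -412.3  wall gap -11977.7
t 6.25 rail [ 0.0093 -0.1923  0.0564] th 50.02 side 0.17 ydotz -0.004 q [-0.44  0.38  2.01  0.7   1.17  0.75] F [-0.3 -1.1  0.1] w 0.352
[-0.13744932  0.012     ]
0 dist 51.0
7 rows of [-0.13, 0.023, 0.204, -0.004, -0.0, 0.004]
0 dist 19.5
3 rows of [0.0, 0.0, 0.217, 0.0, 0.0, 0.0]
10 dist 21.9
3 rows of [-0.178, -0.0, -0.167, 0.0, 0.0, 0.0]
20 dist 20.4
3 rows of [-0.185, 0.0, -0.131, 0.0, 0.0, 0.0]
30 dist 18.3
3 rows of [-0.181, -0.0, -0.091, 0.0, 0.0, 0.0]
40 dist 18.6
3 rows of [-0.201, 0.0, -0.048, 0.0, 0.0, 0.0]
48 dist 16.6
3 rows of [-0.184, -0.0, -0.007, 0.0, 0.0, 0.0]
```

```bash
sed -i 's/I=B+s\*z+drop/I=B+s*1e-3*z+drop/' clr.py
python3 - <<'E'
from clr import *
for a in[(0,50,-14,.0297,.001),(0,50,5.5,.0297,.001),(10,50,6,.0297),(20,50,7,.0297),(30,50,8,.0255),(40,50,9,.0212),(48,50,11,.017),(48,50,12,.0145)]: print(a,clr(*a))
E
```

```text
(0, 50, -14, 0.0297, 0.001) I z 22.1 up-clear 21.2  wall gap 24.8
(0, 50, 5.5, 0.0297, 0.001) I z 7.1 up-clear 6.2  wall gap 12.2
(10, 50, 6, 0.0297) I z 28.9 up-clear 10.9  wall gap 10.4
(20, 50, 7, 0.0297) I z 48.7 up-clear 14.2  wall gap 8.9
(30, 50, 8, 0.0255) I z 66.8 up-clear 13.2  wall gap 7.5
(40, 50, 9, 0.0212) I z 83.1 up-clear 11.3  wall gap 6.1
(48, 50, 11, 0.017) I z 95.6 up-clear 8.6  wall gap 4.0
(48, 50, 12, 0.0145) I z 94.8 up-clear 6.1  wall gap 3.0
```

Call:
{"op": "arm_command", "data": {
  "steps": [-0.13,0.023,0.204,-0.004,0,0.004,0.35,-0.13,0.023,0.204,-0.004,0,0.004,0.35,-0.13,0.023,0.204,-0.004,0,0.004,0.35,-0.13,0.023,0.204,-0.004,0,0.004,0.35,-0.13,0.023,0.204,-0.004,0,0.004,0.35,-0.13,0.023,0.204,-0.004,0,0.004,0.35,-0.13,0.023,0.204,-0.004,0,0.004,0.35,0,0,0,0,0,0,0.35]
}}

```text
time: 7.25
tool_pos: [0.5379, 0.0385, 0.0407]
tcp_rot: [-1.771, 1.853, 0.644]
wrist_force: [-0.2, 0.8, 0.9]
width: 0.347
```

```bash
python3 - <<'E'
from clr import *
st(); w=snap('wrist','w4')
say(toolT(lid2d(0)[0],50,5.5e-3,.0297,.001),3)
E
```

```text
t 7.25 rail [ 0.0044 -0.1439  0.0407] th 50.05 side -0.02 ydotz 0.001 q [-0.37  0.38  2.06  0.75  1.1   0.76] F [-0.2  0.8  0.9] w 0.347
3 rows of [-0.006, 0.002, 0.216, -0.0, -0.004, -0.002]
```

View pics/w4.png

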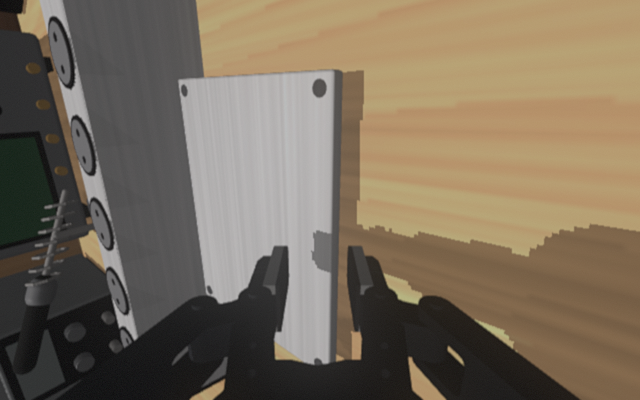

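The view shows the plate edge (u 333–343) between the fingers, just clear of the lower finger (u 347). I slide under it.

Call:
{"op": "arm_command", "data": {
  "steps": [0,0,0.216,0,0,0,0.35,0,0,0.216,0,0,0,0.35,0,0,0.216,0,0,0,0.35,0,0,0,0,0,0,0.35]
}}

```text
time: 7.8
tool_pos: [0.5382, 0.0509, 0.0253]
tcp_rot: [-1.77, 1.854, 0.645]
wrist_force: [-0.8, -0.0, -0.2]
width: 0.355
```

```bash
python3 - <<'E'
from clr import *
st(); w=snap('wrist','w5')
E
```

```text
t 7.8 rail [ 0.0042 -0.1316  0.0253] th 50.04 side -0.05 ydotz 0.002 q [-0.34  0.4   2.06  0.77  1.07  0.75] F [-0.8 -0.  -0.2] w 0.355
```

View pics/w5.png

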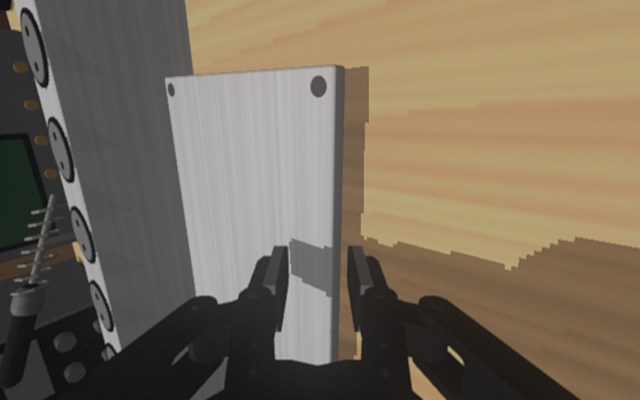

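Call:
{"op": "arm_command", "data": {
  "steps": [-0.178,0,-0.167,0,0,0,0.35,-0.178,0,-0.167,0,0,0,0.35,-0.178,0,-0.167,0,0,0,0.35,0,0,0,0,0,0,0.35]
}}

```text
time: 8.35
tool_pos: [0.5396, 0.0524, 0.0486]
tcp_rot: [-1.771, 1.853, 0.64]
wrist_force: [-0.8, -5.0, -2.0]
width: 0.347
```

```bash
python3 - <<'E'
from clr import *
st(); w=snap('wrist','w6'); snap('scene','s6')
E
```

```text
t 8.35 rail [ 0.0054 -0.13    0.0486] th 50.13 side 0.11 ydotz -0.002 q [-0.34  0.36  2.06  0.76  1.1   0.79] F [-0.8 -5.  -2. ] w 0.347
```

View pics/w6.png

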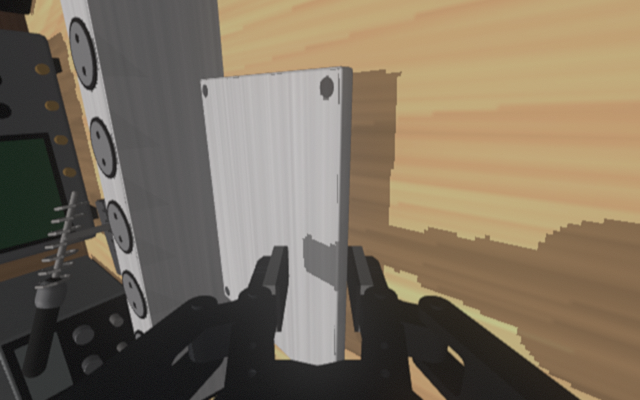

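The cover's near edge is now lifted: its shadow to the right has widened and the edge rests on the lower finger. I continue the arc.

Call:
{"op": "arm_command", "data": {
  "steps": [-0.185,0,-0.131,0,0,0,0.35,-0.185,0,-0.131,0,0,0,0.35,-0.185,0,-0.131,0,0,0,0.35,-0.181,0,-0.091,0,0,0,0.33,-0.181,0,-0.091,0,0,0,0.315,-0.181,0,-0.091,0,0,0,0.3,0,0,0,0,0,0,0.3]
}}

```text
time: 9.32
tool_pos: [0.5395, 0.066, 0.0847]
tcp_rot: [-1.77, 1.853, 0.644]
wrist_force: [1.1, -2.1, -0.3]
width: 0.301
```

```bash
python3 - <<'E'
from clr import *
st(); w=snap('wrist','w7'); snap('scene','s7')
cv2.imwrite('pics/s7c.png',cv2.resize(load('s7')['img'][130:310,260:460,::-1],None,fx=3,fy=3))
T0=tool()
for ph,th,s,wd,dr in[(30,50,8,.0255,0),(40,50,9,.0212,0),(48,50,11,.017,0)]:
    T1=toolT(lid2d(ph)[0],th,s/1e3,wd,dr); say(T1,3,T0); T0=T1
E
```

```text
t 9.32 rail [ 0.0048 -0.1164  0.0847] th 50.03 side 0.02 ydotz -0.0 q [-0.32  0.3   2.06  0.75  1.14  0.85] F [ 1.1 -2.1 -0.3] w 0.301
3 rows of [-0.005, 0.002, 0.001, -0.001, -0.003, -0.002]
3 rows of [-0.201, 0.0, -0.048, 0.0, 0.0, 0.0]
3 rows of [-0.184, -0.0, -0.007, 0.0, 0.0, 0.0]
```

View pics/w7.png

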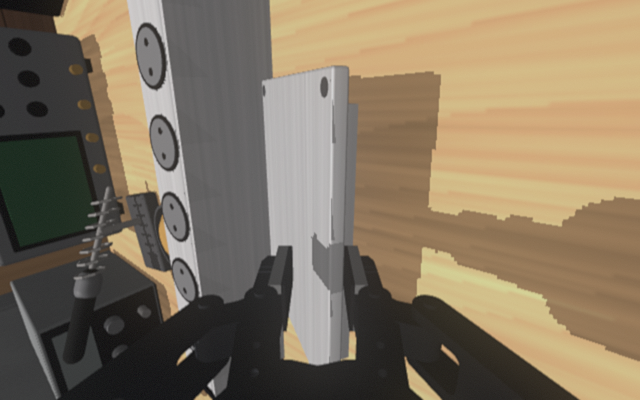

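View pics/s7c.png

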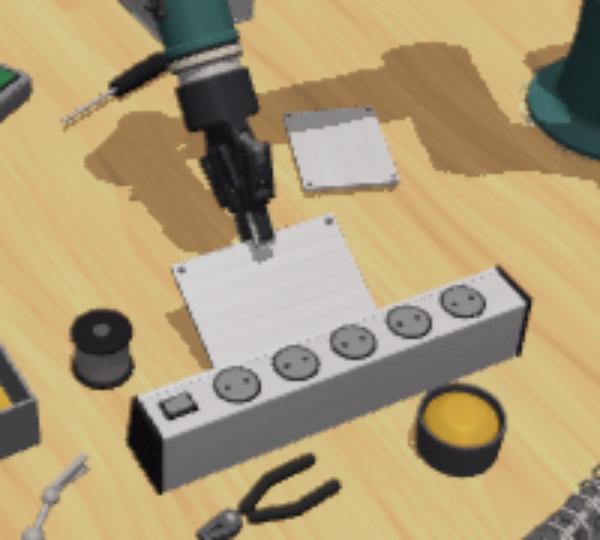

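Working as planned, with the cover at about 30° and resting on the lower finger. On to about 48°.

Call:
{"op": "arm_command", "data": {
  "steps": [-0.2,0,-0.048,0,0,0,0.285,-0.2,0,-0.048,0,0,0,0.268,-0.2,0,-0.048,0,0,0,0.25,-0.184,0,-0.007,0,0,0,0.235,-0.184,0,-0.007,0,0,0,0.218,-0.184,0,-0.007,0,0,0,0.2,0,0,0,0,0,0,0.2]
}}

```text
time: 10.3
tool_pos: [0.5407, 0.0891, 0.1105]
tcp_rot: [-1.771, 1.853, 0.643]
wrist_force: [1.0, -1.6, -0.3]
width: 0.202
```

```bash
python3 - <<'E'
from clr import *
st(); w=snap('wrist','w8')
E
```

```text
t 10.3 rail [ 0.0049 -0.0932  0.1105] th 50.06 side 0.03 ydotz -0.0 q [-0.28  0.25  2.06  0.75  1.15  0.91] F [ 1.  -1.6 -0.3] w 0.202
```

View pics/w8.png

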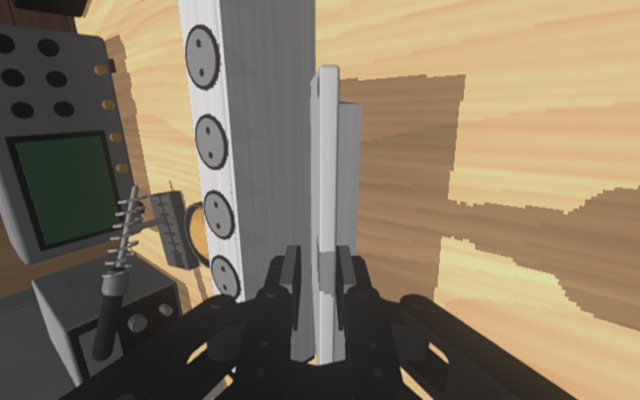

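Call:
{"op": "arm_command", "data": {
  "steps": [0.05,0,0.03,0,0,0,0.16,0.05,0,0.03,0,0,0,0.12,0.05,0,0,0,0,0,0.08,0,0,0,0,0,0,0.05,0,0,0,0,0,0,0.03],
  "squeeze": 50
}}

```text
time: 10.98
tool_pos: [0.5405, 0.0867, 0.1061]
tcp_rot: [-1.769, 1.853, 0.644]
wrist_force: [-0.5, 1.4, 1.3]
width: 0.072
```

```bash
python3 - <<'E'
from clr import *
st(); w=snap('wrist','w9')
E
```

```text
t 10.97 rail [ 0.0048 -0.0956  0.1061] th 50.01 side 0.02 ydotz 0.001 q [-0.28  0.26  2.06  0.75  1.15  0.9 ] F [-0.5  1.4  1.3] w 0.072
```

View pics/w9.png

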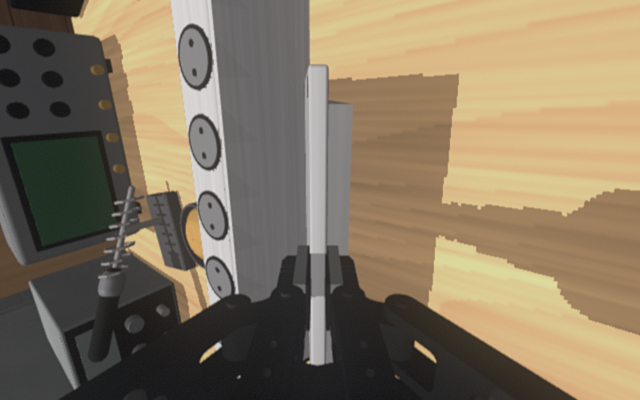

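```bash
cat > rot.py <<'E'
from lev import *
import sys
# rotate tool about lid far-bottom corner fixed in the tool frame
def rot_about(T0,dth,dy=0,dz=0,L=.1355,off=.004):
    c=T0[:3,:3]@np.array([off,0,L])+T0[:3,3]      # tool +x = inside side of the plate
    Q=R.from_rotvec(-np.radians(dth)*RX).as_matrix()
    T=T0.copy(); T[:3,:3]=Q@T0[:3,:3]; T[:3,3]=c+Q@(T0[:3,3]-c)+dy*RY+dz*Z
    return T,Rl(c)
E
python3 - <<'E'
from rot import *
T0=tool(); T1,c=rot_about(T0,38,0.002,0.0015); print(c, Rl(T1[:3,3])); 
T1[:3,:3]=orient(88)
say(T1,12,T0); st()
E
```

```text
[ 0.00484736 -0.01163989 -0.00026313] [ 0.00481069 -0.01032825  0.13679415]
12 rows of [-0.256, 0.0, 0.013, 0.0, 0.528, -0.001]
t 11.03 rail [ 0.0048 -0.0956  0.1061] th 50.02 side 0.02 ydotz 0.0 q [-0.28  0.26  2.06  0.75  1.15  0.9 ] F [0.5 0.5 1.5] w 0.075
```

Call:
{"op": "arm_command", "data": {
  "steps": [-0.256,0,0.013,0,0.528,0,0.03,-0.256,0,0.013,0,0.528,0,0.03,-0.256,0,0.013,0,0.528,0,0.03,-0.256,0,0.013,0,0.528,0,0.03,-0.256,0,0.013,0,0.528,0,0.03]
}}

```text
time: 11.65
tool_pos: [0.5429, 0.119, 0.128]
tcp_rot: [-1.941, 2.03, 0.41]
wrist_force: [-3.4, -4.1, 10.7]
width: 0.075
```

```bash
python3 - <<'E'
from clr import *
st(); w=snap('wrist','w10'); s=snap('scene','s10')
cv2.imwrite('pics/c10.png',np.hstack([cv2.resize(w['img'][:,:,::-1],(400,250)),cv2.resize(s['img'][130:310,260:460,::-1],(400,250))]))
E
```

```text
t 11.65 rail [ 0.0057 -0.0633  0.128 ] th 66.0 side 0.12 ydotz -0.002 q [-0.08  0.14  2.04  0.49  1.03  1.27] F [-3.4 -4.1 10.7] w 0.075
```

View pics/c10.png

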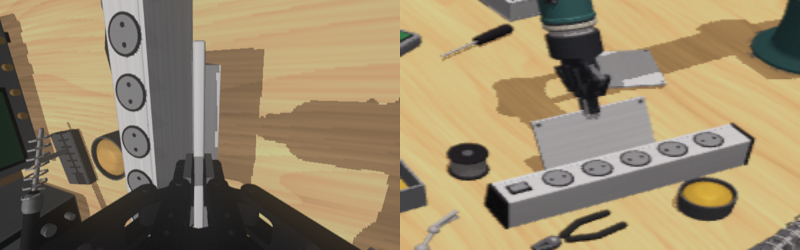

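The cover is clamped and at about 66°, pressing the bench with some 10 N. I ease it up slightly and continue.

Call:
{"op": "arm_command", "data": {
  "steps": [-0.256,0,-0.04,0,0.528,0,0.03,-0.256,0,-0.01,0,0.528,0,0.03,-0.256,0,0.0,0,0.528,0,0.03,-0.256,0,0.01,0,0.528,0,0.03]
}}

```text
time: 12.25
tool_pos: [0.5443, 0.1481, 0.1381]
tcp_rot: [-2.065, 2.162, 0.203]
wrist_force: [-1.1, 0.6, 2.4]
width: 0.079
```

Call:
{"op": "arm_command", "data": {
  "steps": [-0.256,0,0.013,0,0.528,0,0.03,-0.256,0,0.013,0,0.528,0,0.03,-0.256,0,0.013,0,0.528,0,0.03,0,0,0,0,0,0,0.03]
}}

```text
time: 12.75
tool_pos: [0.5455, 0.1724, 0.1409]
tcp_rot: [-2.154, 2.25, 0.033]
wrist_force: [-1.4, 0.2, 8.4]
width: 0.074
```

```bash
python3 - <<'E'
from clr import *
st(); w=snap('wrist','w11'); s=snap('scene','s11'); t=snap('top','t11')
cv2.imwrite('pics/c11.png',np.vstack([np.hstack([cv2.resize(w['img'][:,:,::-1],(400,250)),cv2.resize(t['img'][120:300,180:380,::-1],(400,250))]),cv2.resize(s['img'][150:300,260:460,::-1],(800,350))]))
E
```

```text
t 12.75 rail [ 0.006  -0.0098  0.1409] th 88.05 side 0.16 ydotz -0.003 q [0.24 0.15 1.94 0.04 1.04 1.84] F [-1.4  0.2  8.4] w 0.074
```

View pics/c11.png

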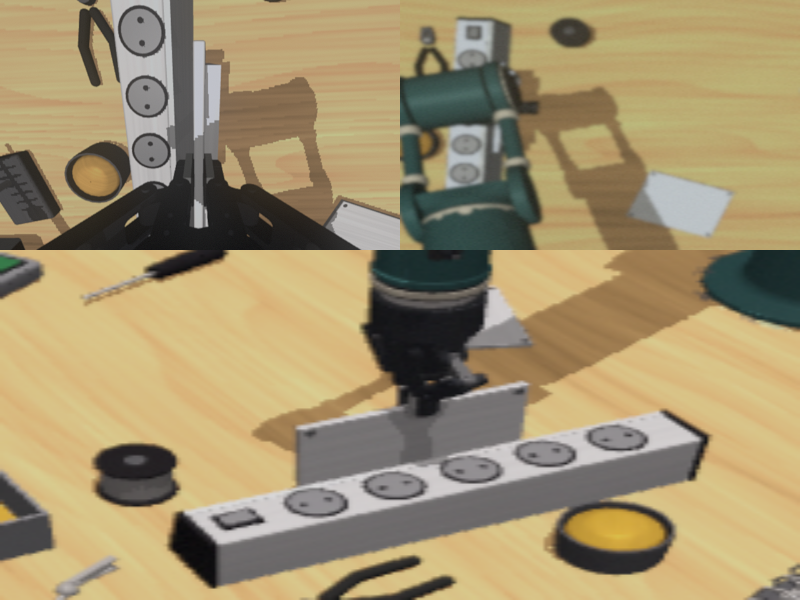

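```bash
python3 - <<'E'
from rot import *
T0=tool(); T1,c=rot_about(T0,13.0,0.0005,0.001,.138,-.004); print(c, Rl(T1[:3,3])); 
T1[:3,:3]=orient(101)
say(T1,6,T0)
E
```

```text
[ 0.00635565 -0.00183597  0.00308896] [0.00598897 0.02109733 0.14031162]
6 rows of [-0.176, 0.0, -0.007, -0.004, 0.361, -0.001]
```

Call:
{"op": "arm_command", "data": {
  "steps": [-0.176,0,-0.007,0,0.361,0,0.03,-0.176,0,-0.007,0,0.361,0,0.03,-0.176,0,-0.007,0,0.361,0,0.03,-0.176,0,-0.007,0,0.361,0,0.03]
}}

```text
time: 13.4
tool_pos: [0.5465, 0.1926, 0.1407]
tcp_rot: [2.11, -2.21, 0.127]
wrist_force: [-1.0, 1.0, 4.2]
width: 0.072
```

Call:
{"op": "arm_command", "data": {
  "steps": [-0.176,0,-0.007,0,0.361,0,0.03,-0.176,0,-0.007,0,0.361,0,0.03,0,0,0,0,0,0,0.03]
}}

```text
time: 13.78
tool_pos: [0.547, 0.2039, 0.1395]
tcp_rot: [2.072, -2.166, 0.202]
wrist_force: [-0.4, 0.9, 5.8]
width: 0.077
```

```bash
python3 - <<'E'
from clr import *
st(); w=snap('wrist','w12'); s=snap('scene','s12')
cv2.imwrite('pics/c12.png',np.vstack([cv2.resize(w['img'][:,:,::-1],(400,250)),cv2.resize(s['img'][170:300,260:460,::-1],(400,260))]))
E
```

```text
t 13.78 rail [0.006  0.0217 0.1395] th 101.01 side 0.15 ydotz -0.002 q [ 0.41  0.24  1.86 -0.19  1.14  2.12] F [-0.4  0.9  5.8] w 0.077
```

View pics/c12.png

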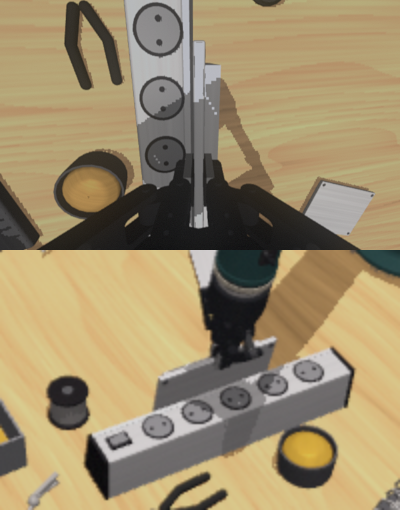

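Call:
{"op": "arm_command", "data": {
  "steps": [-0.06,0,0,0,0.125,0,0.03,-0.06,0,0,0,0.125,0,0.03,0,0,0,0,0,0,0.03]
}}

```text
time: 14.25
tool_pos: [0.5471, 0.207, 0.139]
tcp_rot: [2.057, -2.153, 0.228]
wrist_force: [-1.1, 1.8, 6.9]
width: 0.077
```

```bash
python3 - <<'E'
from clr import *
st()
E
```

```text
t 14.25 rail [0.006  0.0248 0.139 ] th 102.47 side 0.14 ydotz -0.003 q [ 0.43  0.25  1.84 -0.21  1.16  2.14] F [-1.1  1.8  6.9] w 0.077
```

Call:
{"op": "arm_command", "data": {
  "steps": [-0.065,0,-0.03,0,0,0,0.03,0,0,0,0,0,0,0.03]
}}

```text
time: 14.5
tool_pos: [0.5471, 0.2083, 0.1389]
tcp_rot: [2.056, -2.152, 0.228]
wrist_force: [1.8, 1.7, 4.2]
width: 0.078
```

Call:
{"op": "arm_command", "data": {
  "steps": [-0.065,0,-0.015,0,0,0,0.03,0,0,0,0,0,0,0.03]
}}

```text
time: 14.75
tool_pos: [0.5471, 0.2094, 0.1386]
tcp_rot: [2.055, -2.151, 0.229]
wrist_force: [2.6, -0.9, 5.3]
width: 0.08
```

Call:
{"op": "arm_command", "data": {
  "steps": [-0.03,0,0,0,0,0,0.03,0,0,0,0,0,0,0.1,0,0,0,0,0,0,0.12,0,0,0,0,0,0,0.14,0,0,0,0,0,0,0.16,0,0,0,0,0,0,0.2]
}}

```text
time: 15.5
tool_pos: [0.5461, 0.2108, 0.1375]
tcp_rot: [2.054, -2.151, 0.226]
wrist_force: [-0.2, -0.3, 0.2]
width: 0.199
```

```bash
python3 - <<'E'
from clr import *
st(); w=snap('wrist','w13'); s=snap('scene','s13')
cv2.imwrite('pics/c13.png',np.vstack([cv2.resize(w['img'][:,:,::-1],(480,300)),cv2.resize(s['img'][170:300,260:460,::-1],(480,300))]))
E
```

```text
t 15.5 rail [0.0048 0.0285 0.1375] th 102.58 side -0.05 ydotz 0.001 q [ 0.44  0.25  1.84 -0.21  1.16  2.15] F [-0.2 -0.3  0.2] w 0.199
```

View pics/c13.png

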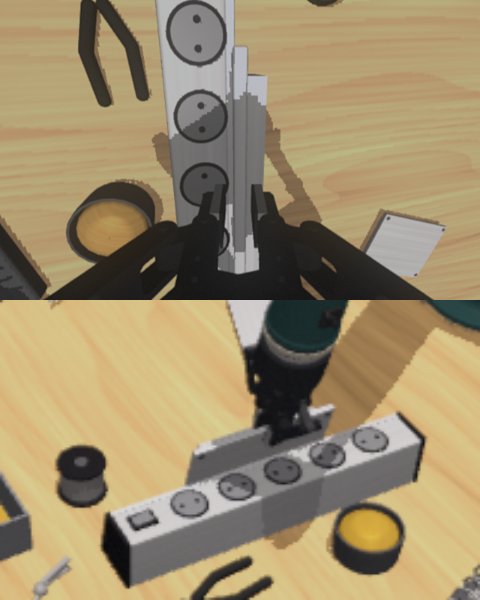

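Released: forces are at zero and the cover leans on the rail by itself. Now I retract and come round to face its inside.

Call:
{"op": "arm_command", "data": {
  "steps": [0,0,-0.5,0,0,0,0.2,0,0,-0.8,0,0,0,0.3,0,0,-0.9,0,0,0,0.35]
}}

```text
time: 15.98
tool_pos: [0.547, 0.2254, 0.2037]
tcp_rot: [2.054, -2.151, 0.226]
wrist_force: [-0.8, -0.1, -0.2]
width: 0.35
```

```bash
cat > rim.py <<'E'
from lev import *
v=np.array([np.sin(np.radians(12)),np.cos(np.radians(12))]); m=np.array([-v[1],v[0]])
def rimT(back=0.,a=.122,gap=.0015,th=12,tip=.0135):
    P=a*v+(.008+gap+tip+back)*m; return pose(orient(th),W(XC,P[0],P[1]))
E
python3 - <<'E'
from rim import *
st(); T0=tool()
T1=pose(orient(12),W(XC,-.19,.19)); say(T1,18,T0)
say(rimT(.06),5,T1); print(Rl(rimT(.06)[:3,3]),Rl(rimT()[:3,3]))
s=snap('scene','s14'); t=snap('top','t14')
cv2.imwrite('pics/c14.png',np.hstack([cv2.resize(t['img'][120:300,180:380,::-1],(400,360)),cv2.resize(s['img'][150:300,260:460,::-1],(400,360))]))
E
```

```text
t 15.97 rail [0.0051 0.0432 0.2037] th 102.56 side -0.01 ydotz -0.0 q [ 0.46  0.21  1.77 -0.2   1.28  2.14] F [-0.8 -0.1 -0.2] w 0.35
18 rows of [0.429, 0.001, -0.217, -0.0, -0.839, -0.001]
5 rows of [0.162, 0.0, 0.949, 0.0, 0.0, 0.0]
[ 0.0045     -0.05582102  0.13659068] [0.0045     0.00286783 0.12411598]
```

View pics/c14.png

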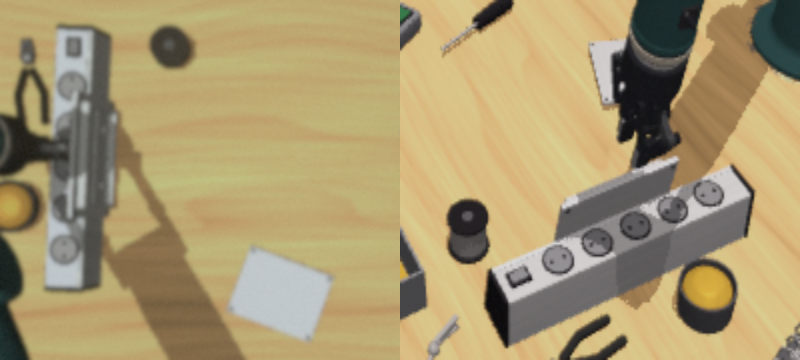

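Call:
{"op": "arm_command", "data": {
  "steps": [0.429,0,-0.217,0,-0.839,0,0.35,0.429,0,-0.217,0,-0.839,0,0.35,0.429,0,-0.217,0,-0.839,0,0.35,0.429,0,-0.217,0,-0.839,0,0.35,0.429,0,-0.217,0,-0.839,0,0.35,0.429,0,-0.217,0,-0.839,0,0.35,0.429,0,-0.217,0,-0.839,0,0.35,0.429,0,-0.217,0,-0.839,0,0.35,0.429,0,-0.217,0,-0.839,0,0.35,0.429,0,-0.217,0,-0.839,0,0.35]
}}

```text
time: 17.32
tool_pos: [0.5407, 0.0907, 0.2424]
tcp_rot: [-1.792, 1.877, 0.615]
wrist_force: [-0.1, -1.0, -0.1]
width: 0.352
```

```bash
python3 - <<'E'
from rim import *
st(); T1=pose(orient(12),W(XC,-.19,.19)); say(T1,8)
E
```

```text
t 17.32 rail [ 0.0048 -0.0917  0.2424] th 52.1 side 0.08 ydotz -0.001 q [-0.26  0.07  1.96  0.67  1.33  1.12] F [-0.1 -1.  -0.1] w 0.352
8 rows of [0.421, 0.001, -0.218, -0.002, -0.835, -0.0]
```

Call:
{"op": "arm_command", "data": {
  "steps": [0.421,0,-0.218,0,-0.835,0,0.35,0.421,0,-0.218,0,-0.835,0,0.35,0.421,0,-0.218,0,-0.835,0,0.35,0.421,0,-0.218,0,-0.835,0,0.35,0.421,0,-0.218,0,-0.835,0,0.35,0.421,0,-0.218,0,-0.835,0,0.35,0.421,0,-0.218,0,-0.835,0,0.35,0.421,0,-0.218,0,-0.835,0,0.35,0,0,0,0,0,0,0.35]
}}

```text
time: 18.45
tool_pos: [0.5354, -0.0072, 0.1876]
tcp_rot: [-1.321, 1.392, 1.075]
wrist_force: [-0.4, -0.5, -0.2]
width: 0.35
```

```bash
python3 - <<'E'
from rim import *
st(); say(rimT(.06),6)
w=snap('wrist','w15');s=snap('scene','s15')
E
```

```text
t 18.45 rail [ 0.0039 -0.1898  0.1876] th 12.06 side 0.07 ydotz 0.006 q [-0.61  0.53  1.92  1.    1.74  0.58] F [-0.4 -0.5 -0.2] w 0.35
6 rows of [0.122, -0.003, 0.787, -0.002, -0.002, -0.01]
```

View pics/w15.png

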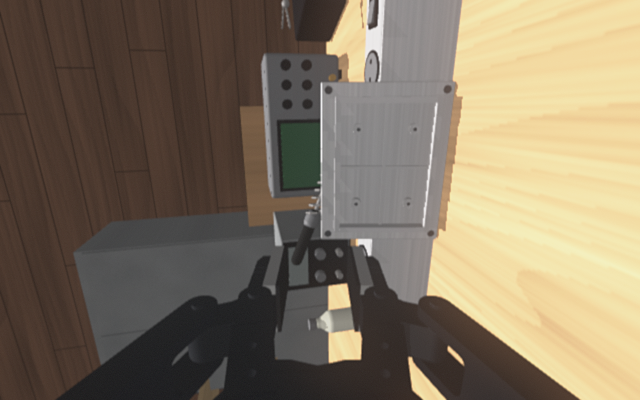

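View pics/s15.png

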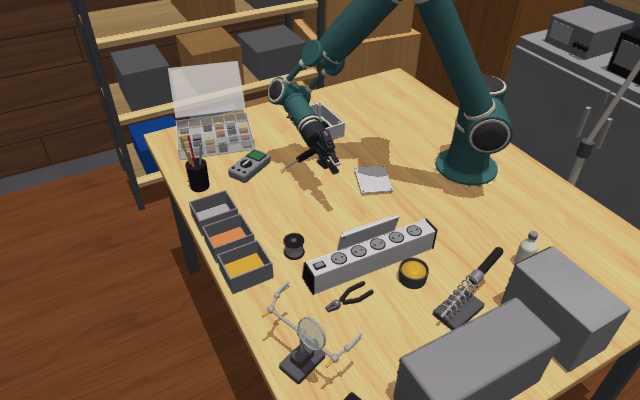

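The wrist view shows the inside of the standing cover with its rim, top edge at u≈321 and bottom edge at u≈440–455. I check the model's corners against it.

```bash
python3 - <<'E'
from rim import *
w=load('w15'); T=tool()@w['T_tool_cam']
for nm,a,b in[('top inner edge',.140,.008),('bot inner',.0,.008),('wall out free',.125,.020),('wall in free',.119,.020)]:
    P=a*v+b*m; print(nm,[proj(w,W(XC+x,P[0],P[1]),T).round(1).tolist() for x in((.09,-.09) if b<.01 else (.075,-.075))])
cv2.imwrite('pics/w15c.png',cv2.resize(w['img'][60:300,280:480,::-1],None,fx=2.5,fy=2.5,interpolation=cv2.INTER_CUBIC))
E
```

```text
top inner edge [[321.9, 86.9], [321.5, 243.4]]
bot inner [[456.2, 86.7], [436.1, 243.0]]
wall out free [[336.8, 102.2], [334.5, 236.3]]
wall in free [[342.7, 102.2], [339.7, 236.3]]
```

View pics/w15c.png

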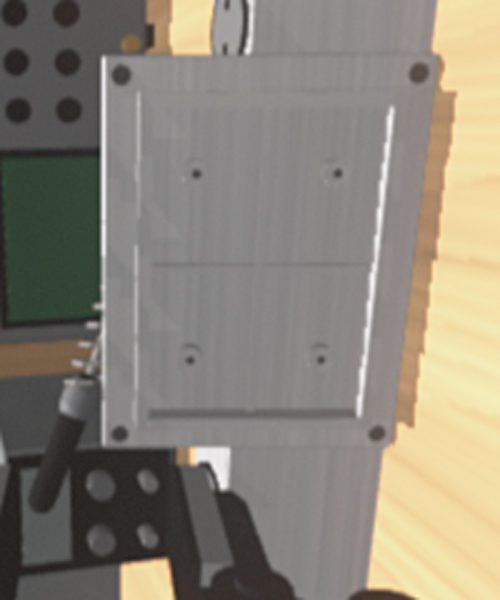

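```bash
sed -i 's/^XC=.*/XC=0.0075/' lev.py; python3 - <<'E'
from rim import *
say(rimT(.03),8)
E
```

```text
8 rows of [0.101, -0.011, 0.716, -0.001, -0.004, -0.001]
```

Call:
{"op": "arm_command", "data": {
  "steps": [0.1,-0.011,0.716,0,-0.004,0,0.3,0.1,-0.011,0.716,0,-0.004,0,0.3,0.1,-0.011,0.716,0,-0.004,0,0.28,0.1,-0.011,0.716,0,-0.004,0,0.28,0.1,-0.011,0.716,0,-0.004,0,0.27,0.1,-0.011,0.716,0,-0.004,0,0.27,0.1,-0.011,0.716,0,-0.004,0,0.27,0.1,-0.011,0.716,0,-0.004,0,0.27,0,0,0,0,0,0,0.27]
}}

```text
time: 19.68
tool_pos: [0.5454, 0.1575, 0.1301]
tcp_rot: [-1.324, 1.386, 1.076]
wrist_force: [-0.5, 0.8, 0.5]
width: 0.272
```

```bash
python3 - <<'E'
from rim import *
st(); say(rimT(.01),2);say(rimT(.0),3)
w=snap('wrist','w16'); T=tool()@w['T_tool_cam']
for nm,a,b in[('top inner edge',.140,.008),('wall out free',.125,.020),('wall in free',.119,.020)]:
    P=a*v+b*m; print(nm,[proj(w,W(XC+x,P[0],P[1]),T).round(1).tolist() for x in((.09,-.0) if b<.01 else (.075,0))])
E
```

```text
t 19.68 rail [ 0.0065 -0.0247  0.1301] th 11.93 side -0.09 ydotz 0.002 q [-0.35  0.55  2.05  1.2   1.54  0.51] F [-0.5  0.8  0.5] w 0.272
2 rows of [0.002, -0.017, 0.304, 0.007, 0.005, -0.009]
3 rows of [0.001, -0.011, 0.314, 0.005, 0.004, -0.006]
top inner edge [[281.3, 77.0], [286.9, 235.5]]
wall out free [[310.0, 108.0], [311.2, 244.4]]
wall in free [[322.1, 108.0], [321.7, 244.4]]
```

View pics/w16.png

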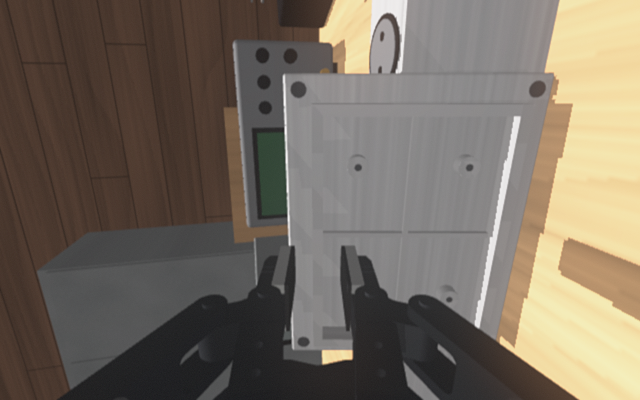

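```bash
python3 - <<'E'
from rim import *
w=load('w16')
c=w['img'][60:270,270:400,::-1]; c=cv2.createCLAHE(4,(4,4)).apply(cv2.cvtColor(c,cv2.COLOR_BGR2GRAY)); cv2.imwrite('pics/w16c.png',cv2.resize(c,None,fx=2.8,fy=2.8,interpolation=cv2.INTER_CUBIC))
E
```

```text
(no output)
```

View pics/w16c.png

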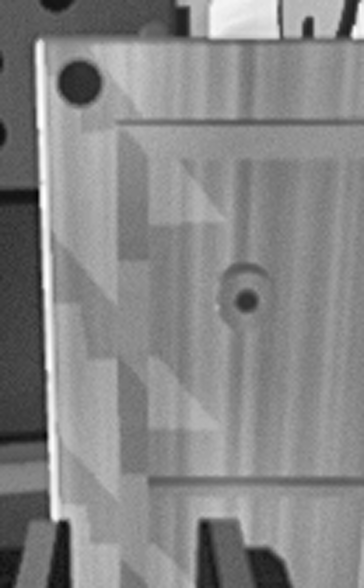

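Wall free edge at u 312–323 sits centred between the jaws (294–342). There is a fine line (maybe a low rib) at mid-length, so I go in watching the force.

Call:
{"op": "arm_command", "data": {
  "steps": [0,-0.01,0.304,0.005,0.004,-0.006,0.27,0,-0.01,0.304,0.005,0.004,-0.006,0.27,0,0,0.15,0,0,0,0.27,0,0,0.1,0,0,0,0.27]
}}

```text
time: 20.23
tool_pos: [0.5481, 0.1811, 0.1255]
tcp_rot: [-1.324, 1.386, 1.07]
wrist_force: [-0.0, 0.4, -0.4]
width: 0.269
```

```bash
python3 - <<'E'
from rim import *
st(); say(rimT(.0),1)
w=snap('wrist','w17')
E
```

```text
t 20.23 rail [ 0.0082 -0.001   0.1255] th 12.01 side 0.11 ydotz -0.001 q [-0.31  0.56  2.06  1.24  1.52  0.5 ] F [-0.   0.4 -0.4] w 0.269
1 rows of [0.018, 0.024, 0.136, -0.019, -0.002, 0.009]
```

View pics/w17.png

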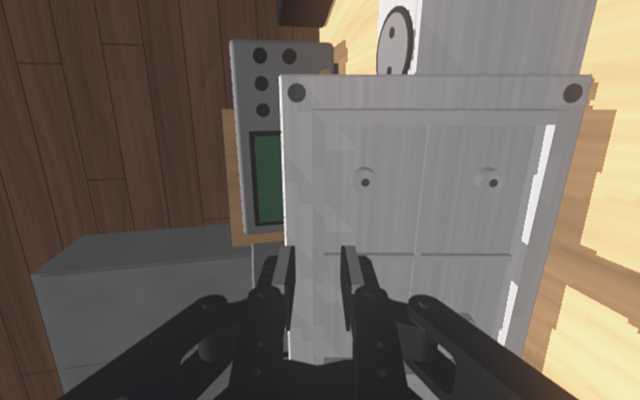

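Call:
{"op": "arm_command", "data": {
  "steps": [0.01,0,0.07,0,0,0,0.27,0,0,0.06,0,0,0,0.27,0,0,0,0,0,0,0.27]
}}

```text
time: 20.65
tool_pos: [0.5483, 0.1847, 0.1244]
tcp_rot: [-1.324, 1.386, 1.071]
wrist_force: [-0.4, 0.0, 0.4]
width: 0.269
```

Call:
{"op": "arm_command", "data": {
  "steps": [0,0,0,0,0,0,0.2,0,0,0,0,0,0,0.15,0,0,0,0,0,0,0.1,0,0,0,0,0,0,0.06,0,0,0,0,0,0,0.0],
  "squeeze": 40
}}

```text
time: 21.28
tool_pos: [0.5484, 0.1846, 0.1246]
tcp_rot: [-1.324, 1.386, 1.07]
wrist_force: [0.0, -1.5, 0.2]
width: 0.051
```

```bash
python3 - <<'E'
from rim import *
st()
w=snap('wrist','w18');s=snap('scene','s18')
cv2.imwrite('pics/c18.png',np.hstack([cv2.resize(w['img'][:,:,::-1],(400,250)),cv2.resize(s['img'][150:300,260:460,::-1],(400,250))]))
E
```

```text
t 21.27 rail [0.0083 0.0024 0.1246] th 12.0 side 0.12 ydotz -0.001 q [-0.3   0.56  2.06  1.25  1.51  0.5 ] F [ 0.  -1.5  0.2] w 0.051
```

View pics/c18.png

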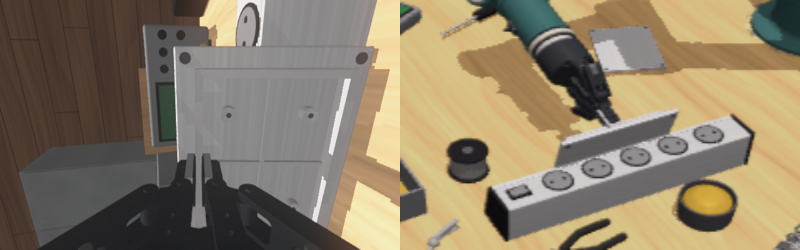

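The jaws stop at width 0.051. With the same offset the 8 mm plate showed, that means the 6 mm rim wall, so the grip is sound. I raise the squeeze and plan the lowering, with the bottom edge kept just above the bench and clear of the rail.

```bash
cat > low.py <<'E'
from lev import *
XC=.0083
def lowT(th,Ey,Ez,a=.1224,h=.0236):
    t=np.radians(th); v=np.array([np.sin(t),np.cos(t)]); m=np.array([-np.cos(t),np.sin(t)])
    P=np.array([Ey,Ez])+a*v+h*m; return pose(orient(th),W(XC,P[0],P[1]))
E
python3 - <<'E'
from low import *
st(); T0=tool()
for th,Ey,Ez,N in[(12,0,.004,1),(12,-.05,.004,4),(30,-.09,.004,7),(45,-.13,.004,6),(60,-.165,.004,6),(75,-.185,.004,6),(90,-.195,.004,6)]:
    T1=lowT(th,Ey,Ez); print(th,Rl(T1[:3,3]).round(3)); say(T1,N,T0); T0=T1
E
```

```text
t 21.38 rail [0.0083 0.0024 0.1246] th 12.0 side 0.12 ydotz -0.001 q [-0.3   0.56  2.06  1.25  1.51  0.5 ] F [ 0.2 -1.3  1. ] w 0.051
12 [0.008 0.002 0.129]
1 rows of [-0.132, -0.0, -0.03, -0.02, 0.0, 0.01]
12 [ 0.008 -0.048  0.129]
4 rows of [0.087, 0.0, -0.408, 0.0, 0.0, 0.0]
30 [ 0.008 -0.049  0.122]
7 rows of [0.033, 0.0, 0.004, -0.0, 0.429, -0.0]
45 [ 0.008 -0.06   0.107]
6 rows of [0.101, -0.0, -0.001, -0.0, 0.417, 0.0]
60 [ 0.008 -0.071  0.086]
6 rows of [0.122, 0.0, 0.057, 0.0, 0.417, -0.0]
75 [ 0.008 -0.073  0.058]
6 rows of [0.072, -0.0, 0.134, 0.0, 0.417, 0.0]
90 [ 0.008 -0.073  0.028]
6 rows of [0.025, 0.0, 0.17, 0.0, 0.417, -0.0]
```

Call:
{"op": "arm_command", "data": {
  "steps": [0,0,0,0,0,0,0,0,0,0,0,0,0,0,-0.132,0,-0.03,0,0,0,0,0,0,0,0,0,0,0],
  "squeeze": 100
}}

```text
time: 21.88
tool_pos: [0.5481, 0.1847, 0.1277]
tcp_rot: [-1.325, 1.388, 1.07]
wrist_force: [0.0, -0.8, -3.8]
width: 0.025
```

```bash
python3 - <<'E'
from low import *
st()
E
```

```text
t 21.88 rail [0.008  0.0025 0.1277] th 12.11 side 0.11 ydotz -0.001 q [-0.3   0.55  2.07  1.24  1.51  0.51] F [ 0.  -0.8 -3.8] w 0.025
```

Call:
{"op": "arm_command", "data": {
  "steps": [0.087,0,-0.408,0,0,0,0,0.087,0,-0.408,0,0,0,0,0.087,0,-0.408,0,0,0,0,0.087,0,-0.408,0,0,0,0,0,0,0,0,0,0,0]
}}

```text
time: 22.5
tool_pos: [0.5466, 0.1332, 0.1284]
tcp_rot: [-1.323, 1.387, 1.069]
wrist_force: [-0.5, -0.1, -4.6]
width: 0.027
```

```bash
python3 - <<'E'
from low import *
st()
w=snap('wrist','w19');s=snap('scene','s19')
cv2.imwrite('pics/c19.png',np.hstack([cv2.resize(w['img'][:,:,::-1],(400,250)),cv2.resize(s['img'][150:300,260:460,::-1],(400,250))]))
E
```

```text
t 22.5 rail [ 0.0088 -0.0489  0.1284] th 12.03 side 0.23 ydotz -0.002 q [-0.39  0.56  2.04  1.17  1.56  0.5 ] F [-0.5 -0.1 -4.6] w 0.027
```

View pics/c19.png

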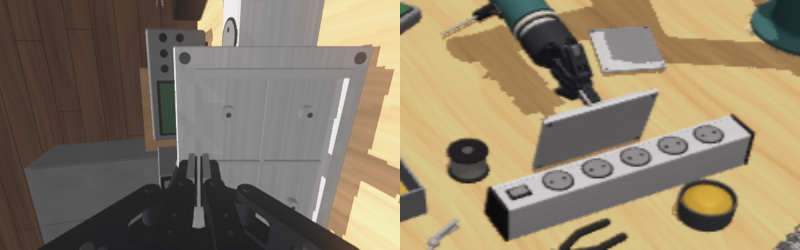

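The cover is firmly held: the wrist carries its roughly 5 N weight and it is clear of the rail. Now the slow rotation.

Call:
{"op": "arm_command", "data": {
  "steps": [0.033,0,0.004,0,0.429,0,0,0.033,0,0.004,0,0.429,0,0,0.033,0,0.004,0,0.429,0,0,0.033,0,0.004,0,0.429,0,0,0.033,0,0.004,0,0.429,0,0,0.033,0,0.004,0,0.429,0,0,0.033,0,0.004,0,0.429,0,0]
}}

```text
time: 23.48
tool_pos: [0.5458, 0.1331, 0.1217]
tcp_rot: [-1.543, 1.615, 0.886]
wrist_force: [-0.3, 1.1, -3.7]
width: 0.025
```

Call:
{"op": "arm_command", "data": {
  "steps": [0.1,0,0,0,0.417,0,0,0.1,0,0,0,0.417,0,0,0.1,0,0,0,0.417,0,0,0.1,0,0,0,0.417,0,0,0.1,0,0,0,0.417,0,0,0.1,0,0,0,0.417,0,0]
}}

```text
time: 24.22
tool_pos: [0.5453, 0.1224, 0.107]
tcp_rot: [-1.715, 1.797, 0.706]
wrist_force: [-0.9, 0.1, -4.0]
width: 0.026
```

```bash
python3 - <<'E'
from low import *
st()
w=snap('wrist','w20');s=snap('scene','s20')
cv2.imwrite('pics/c20.png',np.hstack([cv2.resize(w['img'][:,:,::-1],(400,250)),cv2.resize(s['img'][150:300,260:460,::-1],(400,250))]))
T0=tool()
for th,Ey,Ez,N in[(60,-.165,.004,6),(75,-.185,.004,6),(90,-.195,.004,6)]:
    T1=lowT(th,Ey,Ez); say(T1,N,T0); T0=T1
E
```

```text
t 24.23 rail [ 0.008  -0.0598  0.107 ] th 45.19 side 0.11 ydotz -0.001 q [-0.25  0.28  2.07  0.85  1.16  0.86] F [-0.9  0.1 -4. ] w 0.026
6 rows of [0.127, 0.001, 0.057, -0.004, 0.413, 0.001]
6 rows of [0.072, -0.0, 0.134, 0.0, 0.417, 0.0]
6 rows of [0.025, 0.0, 0.17, 0.0, 0.417, -0.0]
```

View pics/c20.png

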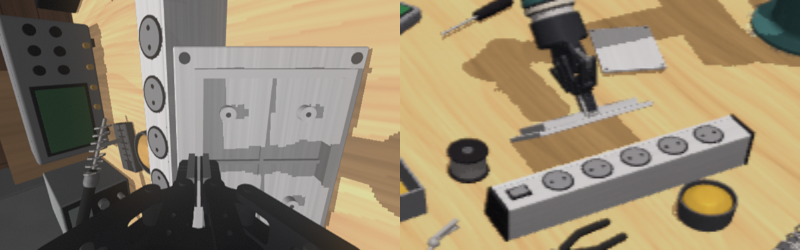

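Call:
{"op": "arm_command", "data": {
  "steps": [0.127,0,0.057,0,0.413,0,0,0.127,0,0.057,0,0.413,0,0,0.127,0,0.057,0,0.413,0,0,0.127,0,0.057,0,0.413,0,0,0.127,0,0.057,0,0.413,0,0,0.127,0,0.057,0,0.413,0,0]
}}

```text
time: 25.08
tool_pos: [0.5449, 0.1111, 0.0848]
tcp_rot: [-1.877, 1.967, 0.501]
wrist_force: [0.1, 0.3, -2.1]
width: 0.025
```

Call:
{"op": "arm_command", "data": {
  "steps": [0.072,0,0.134,0,0.417,0,0,0.072,0,0.134,0,0.417,0,0,0.072,0,0.134,0,0.417,0,0,0.072,0,0.134,0,0.417,0,0,0.072,0,0.134,0,0.417,0,0,0.072,0,0.134,0,0.417,0,0,0,0,0,0,0,0,0]
}}

```text
time: 25.95
tool_pos: [0.5446, 0.1097, 0.0577]
tcp_rot: [-2.031, 2.124, 0.267]
wrist_force: [-0.1, -0.4, -1.5]
width: 0.026
```

```bash
python3 - <<'E'
from low import *
st()
w=snap('wrist','w21');s=snap('scene','s21')
cv2.imwrite('pics/c21.png',np.hstack([cv2.resize(w['img'][:,:,::-1],(400,250)),cv2.resize(s['img'][150:300,260:460,::-1],(400,250))]))
say(lowT(90,-.195,.004),8)
E
```

```text
t 25.95 rail [ 0.0079 -0.0725  0.0577] th 74.95 side 0.08 ydotz -0.001 q [-0.    0.22  2.06  0.34  0.88  1.39] F [-0.1 -0.4 -1.5] w 0.026
8 rows of [0.018, -0.001, 0.125, -0.002, 0.315, -0.002]
```

View pics/c21.png

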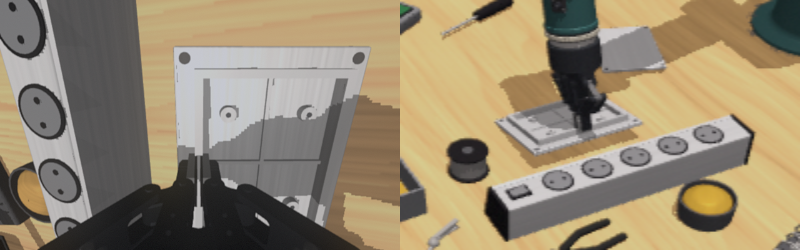

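Call:
{"op": "arm_command", "data": {
  "steps": [0.018,0,0.125,0,0.315,0,0,0.018,0,0.125,0,0.315,0,0,0.018,0,0.125,0,0.315,0,0,0.018,0,0.125,0,0.315,0,0,0.018,0,0.125,0,0.315,0,0,0.018,0,0.125,0,0.315,0,0,0.018,0,0.125,0,0.315,0,0]
}}

```text
time: 26.92
tool_pos: [0.545, 0.1094, 0.0312]
tcp_rot: [-2.151, 2.257, 0.033]
wrist_force: [-0.1, 1.7, -2.8]
width: 0.026
```

```bash
python3 - <<'E'
from low import *
st()
w=snap('wrist','w22');s=snap('scene','s22')
cv2.imwrite('pics/c22.png',np.hstack([cv2.resize(w['img'][:,:,::-1],(400,250)),cv2.resize(s['img'][150:300,260:460,::-1],(400,250))]))
say(lowT(90,-.195,.001),2)
E
```

```text
t 26.93 rail [ 0.0083 -0.0728  0.0312] th 88.16 side 0.07 ydotz -0.001 q [0.13 0.26 2.04 0.04 0.83 1.72] F [-0.1  1.7 -2.8] w 0.026
2 rows of [0.004, -0.005, 0.106, -0.003, 0.154, -0.007]
```

View pics/c22.png

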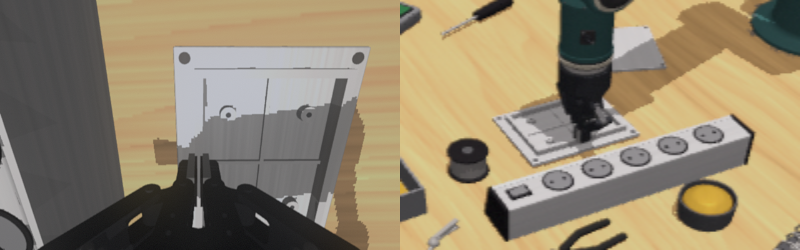

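Nearly flat. I set it down the last few millimetres in small steps, watching the force.

Call:
{"op": "arm_command", "data": {
  "steps": [0.004,0,0.08,0,0.154,0,0,0.004,0,0.06,0,0.154,0,0,0,0,0,0,0,0,0]
}}

```text
time: 27.4
tool_pos: [0.5448, 0.1094, 0.0269]
tcp_rot: [-2.169, 2.272, -0.002]
wrist_force: [-0.3, -0.4, -3.1]
width: 0.029
```

Call:
{"op": "arm_command", "data": {
  "steps": [0,0,0.05,0,0,0,0,0,0,0,0,0,0,0]
}}

```text
time: 27.65
tool_pos: [0.545, 0.1094, 0.026]
tcp_rot: [-2.168, 2.272, -0.001]
wrist_force: [-2.2, 0.3, 2.6]
width: 0.029
```

Call:
{"op": "arm_command", "data": {
  "steps": [0,0,0.02,0,0,0,0,0,0,0,0,0,0,0],
  "squeeze": 40
}}

```text
time: 27.9
tool_pos: [0.545, 0.1094, 0.026]
tcp_rot: [-2.168, 2.272, -0.001]
wrist_force: [-3.6, -0.8, 7.6]
width: 0.028
```

Call:
{"op": "arm_command", "data": {
  "steps": [0,0,0,0,0,0,0.06,0,0,0,0,0,0,0.08,0,0,0,0,0,0,0.1,0,0,0,0,0,0,0.13,0,0,0,0,0,0,0.16]
}}

```text
time: 28.52
tool_pos: [0.5449, 0.1094, 0.0248]
tcp_rot: [-2.168, 2.272, -0.001]
wrist_force: [0.1, 0.3, 0.4]
width: 0.156
```

```bash
python3 - <<'E'
from low import *
st()
w=snap('wrist','w23')
E
```

```text
t 28.52 rail [ 0.0082 -0.0728  0.0248] th 90.0 side 0.07 ydotz -0.001 q [ 0.15  0.28  2.04 -0.    0.82  1.77] F [0.1 0.3 0.4] w 0.156
```

View pics/w23.png

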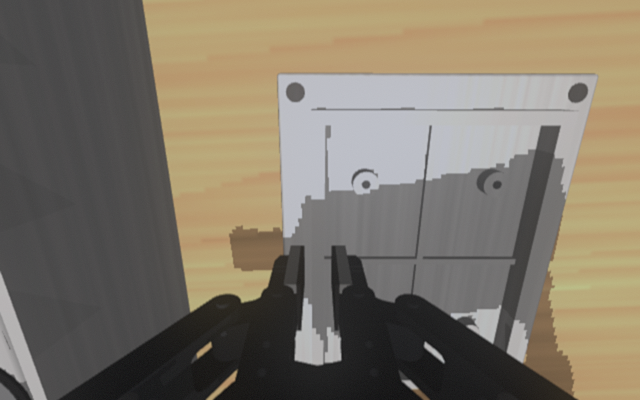

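Released, with the jaws clear of the wall on both sides. I withdraw straight up.

Call:
{"op": "arm_command", "data": {
  "steps": [0,0,-0.3,0,0,0,0.16,0,0,-0.6,0,0,0,0.16,0,0,-1,0,0,0,0.16,0,0,-1,0,0,0,0.2,0,0,-1,0,0,0,0.3,0,0,-1,0,0,0,0.3,0.5,0,-1,0,0,0,0.3,0.8,0,-0.8,0,0,0,0.3,1,0,0,0,0,0,0.3,1,0,0,0,0,0,0.3]
}}

```text
time: 29.82
tool_pos: [0.5405, 0.0098, 0.2285]
tcp_rot: [-2.167, 2.27, -0.005]
wrist_force: [1.0, -0.1, -0.4]
width: 0.301
```

Call:
{"op": "arm_command", "data": {
  "steps": [1,0,0,0,0,0,0.3,1,0,0,0,0,0,0.3,1,0,0,0,0,0,0.3,1,0,0,0,0,0,0.3,1,0,0,0,0,0,0.3,0,0,0,0,0,0,0.3]
}}

```text
time: 30.58
tool_pos: [0.5331, -0.141, 0.2276]
tcp_rot: [-2.164, 2.275, -0.004]
wrist_force: [-0.3, 0.3, -0.8]
width: 0.296
```

```bash
python3 - <<'E'
from low import *
st()
s=snap('scene','s24');t=snap('top','t24')
d=t
hsv=cv2.cvtColor(d['img'],cv2.COLOR_RGB2HSV); m=((hsv[...,1]<60)&(hsv[...,2]>100)).astype(np.uint8); m=cv2.morphologyEx(m,cv2.MORPH_CLOSE,np.ones((5,5)))
for c in cv2.findContours(m,0,2)[0]:
    r=cv2.minAreaRect(c)
    if cv2.contourArea(c)>800 and 150<r[0][1]<300 and 240<r[0][0]<340:
        P=np.array([cast(d,u,v,.008) for u,v in cv2.boxPoints(r)]); print('c',P.mean(0).round(4),'sides',np.linalg.norm(P[1]-P[0]).round(3),np.linalg.norm(P[2]-P[1]).round(3)); print(np.array([Rl(p) for p in P]).round(3).tolist())
cv2.imwrite('pics/c24.png',np.hstack([cv2.resize(t['img'][110:310,180:460,::-1],(400,300)),cv2.resize(s['img'][100:310,240:470,::-1],(400,300))]))
E
```

```text
t 30.57 rail [ 0.0077 -0.3235  0.2276] th 90.04 side 0.19 ydotz -0.003 q [-0.3   0.04  1.89  0.    1.2   1.32] F [-0.3  0.3 -0.8] w 0.296
c [0.5419 0.0573 0.008 ] sides 0.182 0.144
[[-0.083, -0.053, 0.008], [0.099, -0.053, 0.008], [0.098, -0.197, 0.008], [-0.084, -0.196, 0.008]]
```

View pics/c24.png

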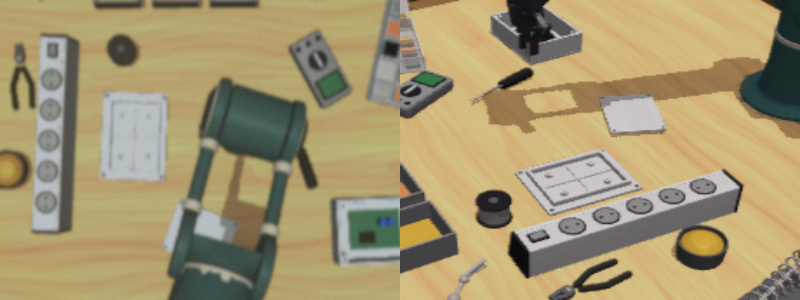

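View pics/s24.png

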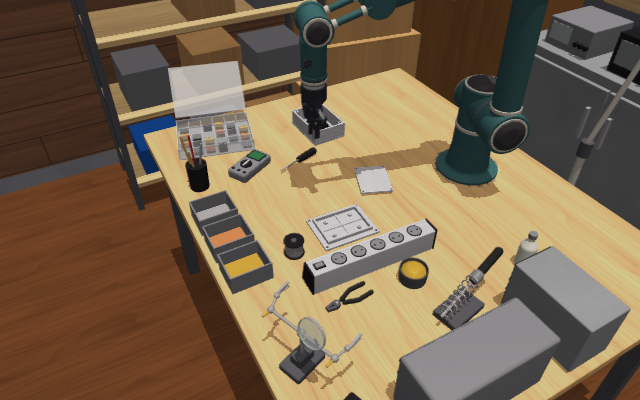

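The cover lies flat with the rim up at scene (342,226) and is untouched. I run a quick difference check on the other things, then hand in.

```bash
python3 - <<'E'
from h import *
a=cv2.cvtColor(load('scene0')['img'],cv2.COLOR_RGB2GRAY);b=cv2.cvtColor(load('s24')['img'],cv2.COLOR_RGB2GRAY)
for n,(x,y,w) in dict(spool=(293,246,14),cutters=(350,296,22),tin=(413,272,18),small=(373,180,22),driver=(298,160,20),meter=(250,165,22),case=(335,128,14)).items():
    tpl=a[y-w:y+w,x-w:x+w]; R_=cv2.matchTemplate(b[y-w-8:y+w+8,x-w-8:x+w+8],tpl,cv2.TM_CCOEFF_NORMED); _,mv,_,l=cv2.minMaxLoc(R_); print(n,'shift px',l[0]-8,l[1]-8,'score',round(mv,3))
print({k:np.round(v,2) for k,v in bot.read_state().items() if k in('time','wrist_force','joint_vel')})
print(bot.finish_job())
E
```

```text
spool shift px 0 0 score 1.0
cutters shift px 0 0 score 1.0
tin shift px 0 0 score 1.0
small shift px 0 0 score 0.586
driver shift px 0 0 score 0.848
meter shift px 0 0 score 1.0
case shift px 0 0 score 0.909
{'time': np.float64(30.68), 'joint_vel': array([ 0.02,  0.  ,  0.01,  0.  , -0.01, -0.  ]), 'wrist_force': array([-0.61, -0.12, -0.37])}
the job is handed in; nothing more can be done
None
```

The case cover is turned over and lying flat on the bench in front of the rail, rim up and released. I handed the job in at 30.7 s.

**What I did:**
- I pushed the larger plate against the rail until the force rose to about 30 N.
- I hooked its near edge with the lower finger, levered it up, clamped the edge and stood it against the rail. I let go there, and it stayed leaning by itself.
- I then gripped the upper rim wall from the front and brought the cover clear of the rail. I turned it about 78° slowly with its lower edge just above the bench, set it down, opened the jaws and withdrew.

**Last checks:**
- **Cover:** it measures 182 x 144 mm in the top view, so it lies flat. Its rail-side edge is about 53 mm from the rail, and the rim is visible on top.
- **Robot:** it was touching nothing, with the wrist force near zero.
- **Other things:** the spool, cutters, tin and meter showed zero pixel shift with perfect matches. The look-alike plate, screwdriver and case also showed no shift, but scored lower (0.59, 0.85 and 0.91). The arm's shadow and the arm itself now fall across those views, which probably explains it.

**Disagreements along the way:** the rail's lower edge came out about 4 mm apart depending on how I measured it (0.183 or 0.187 m), so I used 0.1825 m. The fingertip contact position during the push was also about 4 mm off the camera estimate. Neither affected the result.

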